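Scrape the squash trimmings into the scrap bin

ROBOT

A 7-joint arm with a two-finger parallel gripper is mounted at the origin on the work surface. World frame = base frame: x ahead of the robot, y to its left, z up, the work surface at z = 0. Lengths are in m, angles in degrees, forces in N, time in s.
With the tool pointing down it reaches from about 0.425 to 0.95 m from the base axis. Payload 4.7 kg.
Tool frame: the origin (TCP) lies at the very end of the fingers, on their centre line; the grasp point (between the pads) lies 19 mm behind it; z points along the fingers, y is the line along which they close (so a half turn about z gives the same grasp; the last joint's range is limited). The gripper opens to 87 mm and grips with 3 to 60 N. Pads are 19 mm wide; open, the fingers measure 117 mm over their backs; the gripper's body (75 mm by 190 mm) begins 51 mm behind the grasp point.
Start: joints at [-70.411, 26.849, -2.785, 87.806, 1.381, 65.374, -4.715], TCP at [0.245, 0.629, 0.223] pointing down, gripper open.
Joint ranges: [-148.3, 148.3], [-19.14, 114.17], [-79.39, 73.82], [5.75, 140.21], [-59.74, 239.74], [12.07, 113.84], [-152.46, 152.46]. Speed limits (degrees/s): [147.25, 147.25, 180, 180, 180, 180, 180].

INTERFACE

Orientations are given as a 3x3 rotation matrix whose columns are the frame's x, y, z axes.
In Python, from station import get_obs, capture, camera_info, job_done gives the robot as it stands. The module is installed in compiled form; this text tells all that it offers.
- The arm moves only by the tool servo_tool, never from a script. Its argument "deltas" is a list of rows, each a list of 7 numbers: the turn, a rotation vector about the tool's x, y, z as a fraction of full scale, then the shift along the tool's x, y, z as a fraction of full scale, then the closure, from -1 (fully open) to 1 (shut). In form: [[rx, ry, rz, dx, dy, dz, grip], ...]. A call has 1 to 20 rows; each row shifts and turns the commanded pose from where the row before left it, along the tool's axes as they then stand; what a row does not reach is not made up. Full scale, the value 1, is 20 cm for a shift and 90 degrees for a turn. A row lasts 1/10 s, in which the tool goes at most 50 mm and 8.59 degrees, less where a joint would pass 70% of its speed; a pose out of reach is approached as far as the arm can. A call with a number of a shift or a turn outside -1 to 1 is refused whole. A call with a gripper value outside its range is refused whole. The fingers move at their own pace and stop on an object; "force" is the grip in N (left out, the last holds). Time passes only in rows, so rows that do not move let the fingers close. It gives the time, the measured TCP pose, the force, the opening and the grip force at its end, in the units of the state.
- get_obs(): the state, without advancing time (a new reading comes with each control period).
- capture(name): name is "side" or "top"; returns the picture (420x560x3 uint8, red, green, blue); there is no depth.
- camera_info(name): a dict with "fx", "fy", "cx", "cy" (pixels), "rvec" (rotation vector, rad) and "tvec" (3), from world to camera coordinates, as OpenCV has them. Camera axes: x right, y down, z forward; pixel columns grow to the right and rows downward; lengths in m; the calibration is good to about 2 mm. A picture is of the moment at which its call begins. camera_info takes no time and is no camera call.
- job_done(): hands the job in; it is judged then, once.
The state is a dict: "time": time; "joints": joint angles; "joint_vel": joint speeds; "effort": joint torques, N m; "eef_pos": TCP position; "tcp_rot": TCP orientation; "ft_force": force on the tool from outside, world axes, zero at the start; "torque": the same for the moment, N m; "gripper_width": finger opening in m; "grip_force": force on a finger pad.
Only numpy, scipy, OpenCV 4.12 (cv2) and the standard library are available. Lean on these libraries where they do the work, as an engineer would, in place of code of your own. Each camera call takes 0.05 s, during which the arm holds its last target. There are 200 camera calls.

TASK

Slide the tray of squash trimmings out from under the low shelf until its handle is clear of the shelf, and let go of it. Then tilt the scrap bin wide open, take the tray by its handle and tip it over the bin so that all four pieces slide in. Set the tray down gently, flat on the open table, then shut the bin fully, leaving the other kitchen things undisturbed.

Things in the scene. Friction and masses are not known exactly. Their poses are not given: they have to be found in the camera images.
- tray: metal tray carrying the trimmings: floor 170 (x) x 140 (y) x 5 mm; walls 5 mm thick along both sides and the back, their tops 28 mm above the underside; open at its +x end, where pieces slide off. Origin at the centre of the underside, x to the open end, z up. 0.22 kg. At the start the open end sticks out 85 to 110 mm from under the shelf, the handle is under it
- tray_handle: the tray's straight wooden handle, a bar 80 (along x) x 16 (y) x 24 (z) mm fixed outside the middle of the tray's back wall, 20 to 44 mm above the tray's underside; origin at the centre of its underside, 125 mm behind the tray's origin; axes as the tray's
- tray_grip (a point): centre of the tray's handle, 32 mm above the tray's underside
- tray_lip (a point): middle of the tray's open end, on the top of its floor
- low_shelf: fixed low wooden shelf, 200 (x) x 260 (y) mm, board 16 mm thick with its top at 116 mm and its underside at 100 mm, side and back panels to the table; open only at its -x side; origin on the table under the board's centre, so the board's front edge is at its x = -100 mm. A jar and saucers stand on it
- bin_case: fixed plastic case of the scrap bin, 160 (x) x 224 (y) x 200 (z) mm, open at its front (-x); its roof covers the bin's mouth when shut; origin at the centre of its underside
- scrap_bin (a joint): angle of the tilt-out bin in the case, rad: 0 shut, up to 0.8 as its top leans out of the case towards the case's -x; it stays where it is left (stiff hinge)
- bin_hinge (a point): middle of the bin's hinge line (along the case's y), 4 mm above the table at the foot of the case's front; axes as the case's
- bin_in (a point): middle of the bin's inner floor; it tilts with the bin, axes as the case's when shut. The bin's inside is 122 (x) x 196 (y) mm; front wall's top 178 mm, side walls' tops 155 mm (front half) and 120 mm (rear half), back wall's top 120 mm above this floor point, in the bin's own frame
- bin_pull (a point): middle of the bin's pull: a round steel bar 10 mm thick and 90 mm long (along y) held 35 mm above the front wall's top by a post at each end; 221 mm above the hinge line and 3 mm behind it when shut; moves with the bin along an arc about the hinge; about 3 N moves it
- chunk0: one of four squash-rind trimmings, loose block 28 (x) x 22 (y) x 16 (z) mm, 15 g; origin at the centre of its underside
- chunk1: one of four squash-rind trimmings, loose block 28 (x) x 22 (y) x 16 (z) mm, 15 g; origin at the centre of its underside
- chunk2: one of four squash-rind trimmings, loose block 28 (x) x 22 (y) x 16 (z) mm, 15 g; origin at the centre of its underside
- chunk3: one of four squash-rind trimmings, loose block 28 (x) x 22 (y) x 16 (z) mm, 15 g; origin at the centre of its underside
- jar: bystander: closed glass jar, 72 mm across and 115 mm tall, on the shelf; origin at its underside
- saucer0: bystander: lower of two stacked saucers on the shelf, 124 mm across, 14 mm tall; origin at its underside
- saucer1: bystander: upper saucer of the stack; origin at its underside
- mortar: bystander: wooden mortar, 116 mm across and 105 mm tall, on the table; origin at its underside
- tortilla_press: bystander: cast metal tortilla press, about 250 x 185 mm and 75 mm tall, on the table; origin at its underside

How it is judged:
By the outcome, as a careful person would: the job done as asked, in the order asked, and still so for the second after the job is handed in, with the robot touching nothing.
It also fails if it takes over 72 s, if anything falls off the work surface, if the arm or the gripper's body presses on something with over 40 N, if the wrist force passes 120 N, or if a joint passes its speed limit or range.

## Working session

There is one attempt and no reset: what is moved stays moved. The work goes in short steps, Python scripts to look and compute and a tool call to move; the robot and the scene stay as the last step left them, time stands still between calls to the robot, and variables do not carry over. Pictures are saved under pics/ and viewed, at most 10 in all, crops included, and the job is handed in when it is done.

Besides the shell and the picture viewer there is one more tool, called as a command line: name --pt "numbers of a row" for each row, then --argument value for the rest. servo_tool: Moves the arm, as the interface text tells. Its arguments: {"type":"object","properties":{"deltas":{"type":"array"},"force":{"type":"number"}},"required":["deltas"]}

```bash
mkdir -p pics
cat > h.py <<'E'
import numpy as np, cv2
from station import get_obs, capture, camera_info, job_done
def cam(n):
    c=camera_info(n); K=np.array([[c['fx'],0,c['cx']],[0,c['fy'],c['cy']],[0,0,1.]])
    R=cv2.Rodrigues(np.array(c['rvec'],float))[0]; return K,R,np.array(c['tvec'],float).ravel()
def ray(n,u,v,z):
    K,R,t=cam(n); o=-R.T@t; d=R.T@np.linalg.inv(K)@[u,v,1]; return o+d*(z-o[2])/d[2]
def proj(n,p):
    K,R,t=cam(n); q=K@(R@np.array(p,float)+t); return q[:2]/q[2]
def snap(n,f,box=None,s=1):
    im=capture(n)[:,:,::-1]
    if box: im=im[box[1]:box[3],box[0]:box[2]]
    cv2.imwrite('pics/'+f,cv2.resize(im,None,fx=s,fy=s,interpolation=cv2.INTER_CUBIC))
E
python3 - <<'E'
from h import *
a=capture('top');b=capture('side')
cv2.imwrite('pics/top0.png',a[:,:,::-1]);cv2.imwrite('pics/side0.png',b[:,:,::-1])
for n in('top','side'):
    K,R,t=cam(n);print(n,-R.T@t,R[2],K[0,0])
o=get_obs();print(o['time'],o['eef_pos'],o['tcp_rot'],o['gripper_width'])
E
```

```text
top [0.4965684  0.01926995 1.21657342] [ 6.20362998e-02  7.18225229e-04 -9.98073635e-01] 394.83556005775137
side [0.12534422 1.00957554 0.96955848] [ 0.32721533 -0.72999853 -0.60002689] 445.2780627250885
0.1 [0.24438759 0.62865312 0.22162527] [[-9.32051516e-01  3.62325338e-01 -5.67479845e-04]
 [ 3.62325780e-01  9.32050189e-01 -1.57321689e-03]
 [-4.10966454e-05 -1.67193177e-03 -9.99998601e-01]] 0.0866710108708864
```

View pics/top0.png

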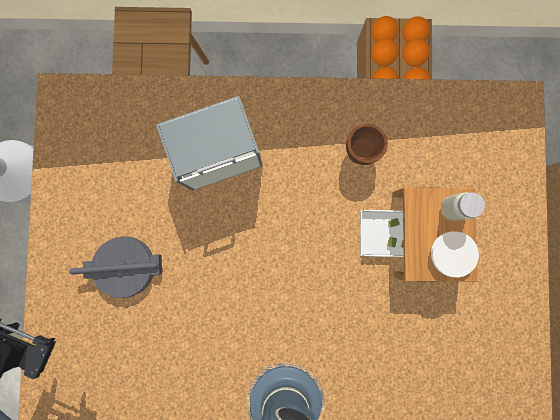

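View pics/side0.png

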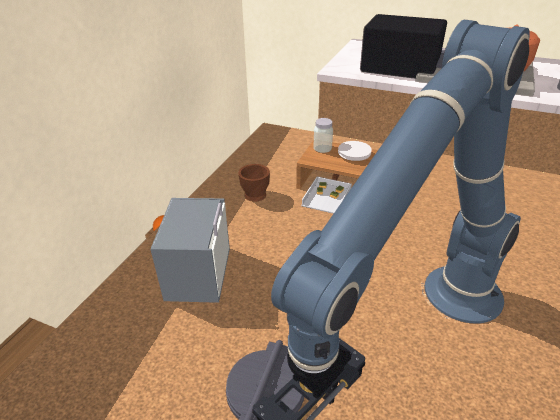

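The top view shows the tray's open end at columns 361–405 and rows 211–257. It sticks out of the shelf on the shelf's left (world +y) side. The shelf is at columns 403–478, the bin case is near (208,142) with its mouth facing down the image, the press is at (122,267) and the mortar is at (367,143). I'll enlarge both areas.

Run:
```python
from h import *
a=cv2.imread('pics/top0.png')
x=cv2.resize(a[180:290,340:490],None,fx=5,fy=5,interpolation=cv2.INTER_CUBIC)
y=cv2.resize(a[90:200,145:275],None,fx=5,fy=5,interpolation=cv2.INTER_CUBIC)
cv2.imwrite('pics/a.png',x);cv2.imwrite('pics/b.png',y)
```

```text
(no output)
```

View pics/a.png

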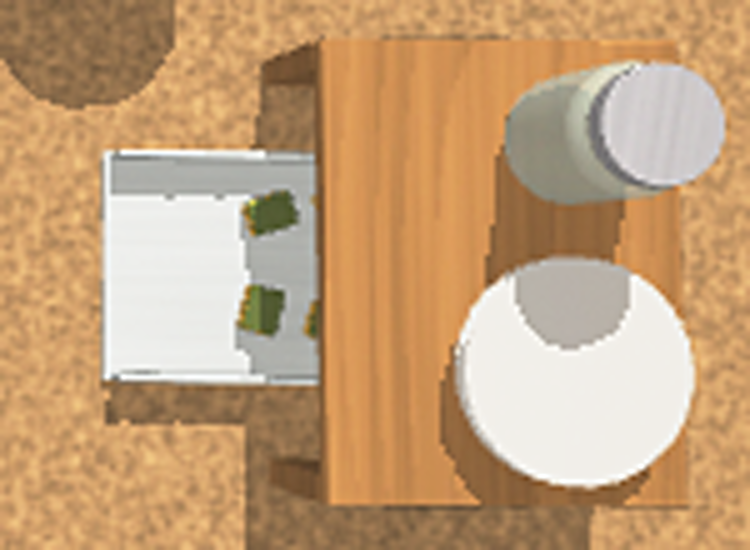

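View pics/b.png

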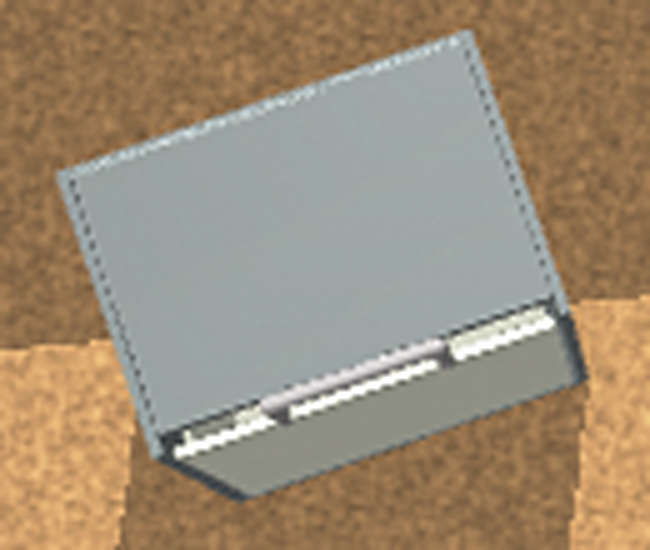

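In the crops, the tray's open corners are at (361,210.4) and (361,256). The shelf board corners are at (403.6,187.6), (405.2,281), (476,188) and (478,281). The roof corners are at (156.6,124.4), (239,96), (258,153.6) and (177,182). The pull bar runs from (198,171.6) to (234,159).

Run:
```python
from h import *
np.set_printoptions(precision=4,suppress=True)
P=lambda l,z:np.array([ray('top',u,v,z)[:2] for u,v in l])
def fit(loc,w):
    loc=np.array(loc);w=np.array(w);a=loc-loc.mean(0);b=w-w.mean(0)
    th=np.arctan2((a[:,0]*b[:,1]-a[:,1]*b[:,0]).sum(),(a*b).sum())
    R=np.array([[np.cos(th),-np.sin(th)],[np.sin(th),np.cos(th)]]);t=w.mean(0)-R@loc.mean(0)
    return np.degrees(th),t,np.linalg.norm(loc@R.T+t-w,axis=1)
sh=P([(403.6,187.6),(405.2,281),(476,188),(478,281)],.116);print('shelf',sh)
# shelf -x face is at world +y side => local x axis = world -y
print(fit([(-.1,.13),(-.1,-.13),(.1,.13),(.1,-.13)],sh))
tr=P([(361,210.4),(361,256),(403.5,211),(403.5,256.6)],.028);print('tray',tr, P([(361,235)],.005))
c=P([(156.6,124.4),(239,96),(258,153.6),(177,182)],.2);print('case',c)
print(fit([(.08,.112),(.08,-.112),(-.08,-.112),(-.08,.112)],c))
p=P([(198,171.6),(234,159)],.23);print('pull',p,p.mean(0),np.linalg.norm(p[0]-p[1]))
for n,px,z in(('mortar',(367,143),.105),('press',(122,267),.05)):print(n,P([px],z))
```

```text
shelf [[ 0.6376 -0.3213]
 [ 0.3781 -0.3249]
 [ 0.6397 -0.5243]
 [ 0.3813 -0.526 ]]
(np.float64(-89.3467232834787), array([ 0.5092, -0.4241]), array([0.0014, 0.0007, 0.0017, 0.0011]))
tray [[ 0.5776 -0.2198]
 [ 0.4407 -0.2203]
 [ 0.5779 -0.348 ]
 [ 0.441  -0.3476]] [[ 0.5037 -0.2247]]
case [[0.7827 0.3501]
 [0.862  0.1364]
 [0.7098 0.0834]
 [0.632  0.2919]]
(np.float64(20.31808507603873), array([0.7466, 0.2154]), array([0.0019, 0.0023, 0.0011, 0.0011]))
pull [[0.6552 0.2318]
 [0.6887 0.1419]] [0.672  0.1868] 0.09596716740469524
mortar [[ 0.7653 -0.2207]]
press [[0.3984 0.4853]]
```

```bash
cat >> h.py <<'E'
from scipy.spatial.transform import Rotation as Ro, Slerp
def tool(fx,lean=0):
    """tool x along horizontal heading fx (deg), z down; lean>0 tips tool z towards +heading (body back)"""
    c,s=np.cos(np.radians(fx)),np.sin(np.radians(fx)); x=np.array([c,s,0]);z=np.array([0,0,-1.])
    R=np.stack([x,np.cross(z,x),z],1)
    return R@Ro.from_euler('y',lean,degrees=True).as_matrix()
def plan(wps,start=None,ease=False):
    """wps: (pos,R,n,grip) -> rows; positions are TCP"""
    o=get_obs() if start is None else None
    p,R=(np.array(o['eef_pos']),np.array(o['tcp_rot'])) if start is None else start
    log(); rows=[]
    for P,Q,n,g in wps:
        P=np.array(P,float);S=Slerp([0,1],Ro.from_matrix([R,Q]));p0=p.copy()
        for i in range(1,n+1):
            f=i/n; f=f*f*(3-2*f) if ease else f
            d=R.T@(p0+f*(P-p0)-p)/.2; w=Ro.from_matrix(R.T@S(f).as_matrix()).as_rotvec()/(np.pi/2)
            w,d=np.round(w,3)+0.,np.round(d,3)+0.
            rows.append([*w,*d,g]); p=p+R@d*.2; R=R@Ro.from_rotvec(w*np.pi/2).as_matrix()
    print(str([[float('%g'%v) for v in r] for r in rows]).replace(' ','').replace('0.0,','0,'))
    print(len(rows),'end',p.round(4))
def log():
    import json
    o=get_obs(); open('log.txt','a').write(json.dumps([list(map(float,o['joints'])),list(map(float,o['eef_pos'])),np.array(o['tcp_rot']).tolist()])+'\n')
E
python3 - <<'E'
from h import *
plan([((.5,.22,.25),tool(140),9,-1),((.577,-.25,.10),tool(90),11,-1)])
print(tool(90), tool(90,-30)[:,2])
E
```

```text
[[0,0,0.023,-0.215,-0.16,-0.015,-1.0],[0,0,0.023,-0.22,-0.153,-0.016,-1.0],[0,0,0.023,-0.225,-0.144,-0.015,-1.0],[0,0,0.024,-0.231,-0.136,-0.016,-1.0],[-0.001,0,0.023,-0.236,-0.127,-0.015,-1.0],[0,0,0.023,-0.24,-0.119,-0.016,-1.0],[0,0,0.023,-0.244,-0.109,-0.016,-1.0],[0,0,0.023,-0.248,-0.101,-0.015,-1.0],[0,0,0.023,-0.252,-0.092,-0.016,-1.0],[0,0,0.051,-0.164,-0.141,0.068,-1.0],[0,0,0.05,-0.175,-0.128,0.068,-1.0],[0,0,0.051,-0.184,-0.114,0.069,-1.0],[0,0,0.05,-0.193,-0.098,0.068,-1.0],[0,0,0.051,-0.2,-0.083,0.068,-1.0],[0,0,0.05,-0.206,-0.067,0.068,-1.0],[0,0,0.051,-0.21,-0.051,0.069,-1.0],[0,0,0.05,-0.214,-0.033,0.068,-1.0],[0,0,0.051,-0.216,-0.017,0.068,-1.0],[0,0,0.05,-0.216,0.001,0.068,-1.0],[0,0,0.051,-0.216,0.018,0.068,-1.0]]
20 end [ 0.577  -0.25    0.1001]
[[ 6.123234e-17  1.000000e+00  0.000000e+00]
 [ 1.000000e+00 -6.123234e-17  0.000000e+00]
 [ 0.000000e+00  0.000000e+00 -1.000000e+00]] [-3.06161700e-17 -5.00000000e-01 -8.66025404e-01]
```

servo_tool --pt "0 0 0.023 -0.2 -0.14 -0.015 -1" --pt "0 0 0.023 -0.2 -0.14 -0.016 -1" --pt "0 0 0.023 -0.2 -0.13 -0.015 -1" --pt "0 0 0.024 -0.21 -0.13 -0.016 -1" --pt "0 0 0.023 -0.21 -0.12 -0.015 -1" --pt "0 0 0.023 -0.22 -0.11 -0.016 -1" --pt "0 0 0.023 -0.22 -0.1 -0.016 -1" --pt "0 0 0.023 -0.225 -0.095 -0.015 -1" --pt "0 0 0.023 -0.225 -0.085 -0.016 -1"

```text
time: 1.0
eef_pos: [0.4746, 0.2546, 0.2505]
tcp_rot: [[-0.765, 0.643, -0.0], [0.643, 0.765, -0.0], [0.0, -0.0, -1.0]]
ft_force: [0.5, 0.9, 0.2]
gripper_width: 0.0873
grip_force: 0.0
```

Run:
```python
from h import *
plan([((.577,-.25,.08),tool(90),14,-.4)])
```

```text
[[0,0,0.04,-0.144,-0.114,0.061,-0.4],[0,0,0.039,-0.151,-0.105,0.061,-0.4],[0,0,0.04,-0.157,-0.096,0.061,-0.4],[0,0,0.04,-0.163,-0.086,0.061,-0.4],[0,0,0.039,-0.167,-0.075,0.06,-0.4],[0,0,0.04,-0.172,-0.065,0.061,-0.4],[0,0,0.04,-0.176,-0.054,0.061,-0.4],[0,0,0.039,-0.179,-0.043,0.061,-0.4],[0,0,0.04,-0.181,-0.031,0.061,-0.4],[0,0,0.039,-0.183,-0.021,0.061,-0.4],[0,0,0.04,-0.184,-0.009,0.061,-0.4],[0,0,0.04,-0.183,0.003,0.061,-0.4],[0,0,0.039,-0.184,0.014,0.06,-0.4],[0,0,0.04,-0.182,0.025,0.061,-0.4]]
14 end [ 0.577  -0.25    0.0801]
```

servo_tool --pt "0 0 0.04 -0.144 -0.114 0.061 -0.4" --pt "0 0 0.039 -0.151 -0.105 0.061 -0.4" --pt "0 0 0.04 -0.157 -0.096 0.061 -0.4" --pt "0 0 0.04 -0.163 -0.086 0.061 -0.4" --pt "0 0 0.039 -0.167 -0.075 0.06 -0.4" --pt "0 0 0.04 -0.172 -0.065 0.061 -0.4" --pt "0 0 0.04 -0.176 -0.054 0.061 -0.4" --pt "0 0 0.039 -0.179 -0.043 0.061 -0.4" --pt "0 0 0.04 -0.181 -0.031 0.061 -0.4" --pt "0 0 0.039 -0.183 -0.021 0.061 -0.4" --pt "0 0 0.04 -0.184 -0.009 0.061 -0.4" --pt "0 0 0.04 -0.183 0.003 0.061 -0.4" --pt "0 0 0.039 -0.184 0.014 0.06 -0.4" --pt "0 0 0.04 -0.182 0.025 0.061 -0.4" --pt "0 0 0 0 0 0 -0.4" --pt "0 0 0 0 0 0 -0.4"

```text
time: 2.6
eef_pos: [0.5765, -0.2483, 0.0792]
tcp_rot: [[-0.0, 1.0, -0.002], [1.0, 0.0, 0.001], [0.001, -0.002, -1.0]]
ft_force: [0.8, -0.0, 0.8]
gripper_width: 0.0608
grip_force: 0.0
```

Run:
```python
from h import *
snap('top','c.png',(300,150,500,290),4)
o=get_obs();print(o['eef_pos'],o['joints'],o['gripper_width'])
plan([((.577,-.25,.010),tool(90),6,-.4)])
```

```text
[ 0.57704942 -0.24689519  0.07960357] [  0.34927945  33.10247205  26.57522089 103.21239932 -19.17254038
  48.25452723  36.26265774] 0.06077177768458064
[[0,0,0,-0.003,0,0.058,-0.4],[0,0,0,-0.002,0,0.058,-0.4],[0,0,0.001,-0.003,0,0.058,-0.4],[0,-0.001,0,-0.003,0,0.058,-0.4],[-0.001,0,0,-0.002,0,0.058,-0.4],[0,0,0,-0.003,0,0.058,-0.4]]
6 end [ 0.577 -0.25   0.01 ]
```

View pics/c.png

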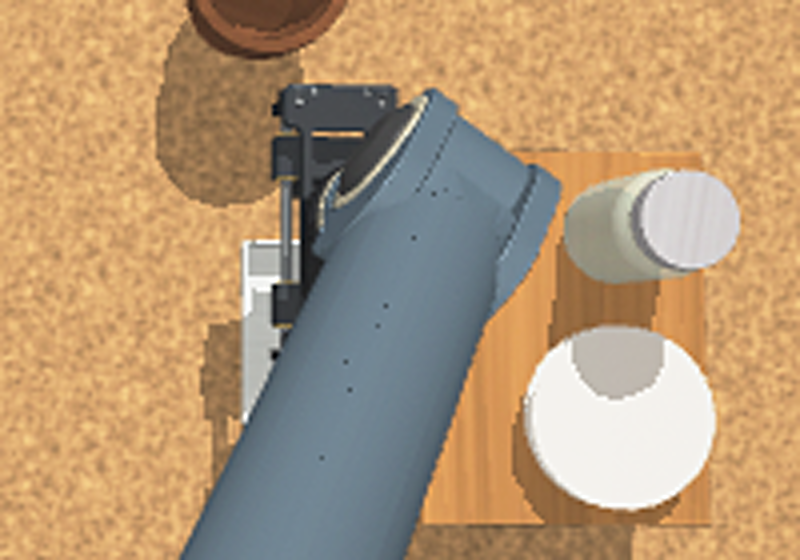

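The tray's open edge is at crop column 243 and the gripper straddles the far wall near crop (290,240). The wrist is well above the jar. Lower and pinch the wall.

servo_tool --pt "0 0 0 -0.003 0 0.058 -0.4" --pt "0 0 0 -0.002 0 0.058 -0.4" --pt "0 0 0.001 -0.003 0 0.058 -0.4" --pt "0 -0.001 0 -0.003 0 0.058 -0.4" --pt "-0.001 0 0 -0.002 0 0.058 -0.4" --pt "0 0 0 -0.003 0 0.058 -0.4" --pt "0 0 0 0 0 0 1" --pt "0 0 0 0 0 0 1" --pt "0 0 0 0 0 0 1" --pt "0 0 0 0 0 0 1" --pt "0 0 0 0 0 0 1" --pt "0 0 0 0 0 0 1" --force 15

```text
time: 3.85
eef_pos: [0.5775, -0.251, 0.0109]
tcp_rot: [[-0.0, 1.0, 0.002], [1.0, 0.0, -0.002], [-0.002, 0.002, -1.0]]
ft_force: [0.5, -0.7, -0.7]
gripper_width: 0.0207
grip_force: 0.0
```

Run:
```python
from h import *
log();o=get_obs();print(o['eef_pos'],o['ft_force'],o['gripper_width'],o['joints'])
```

```text
[ 0.57754029 -0.25103887  0.01086505] [ 0.47112299 -0.67192409 -0.6887041 ] 0.020737514940001672 [  2.72983039  38.38643808  23.79291049 104.88770563 -22.28643191
  41.20908974  38.89270648]
```

servo_tool --pt "0 0 0 0 0 0 1" --pt "0 0 0 0 0 0 1" --pt "0 0 0 0 0 0 1" --pt "0 0 0 0 0 0 1"

```text
time: 4.25
eef_pos: [0.5776, -0.251, 0.0106]
tcp_rot: [[-0.0, 1.0, 0.002], [1.0, 0.0, -0.002], [-0.002, 0.002, -1.0]]
ft_force: [-0.0, -0.8, 0.6]
gripper_width: 0.0049
grip_force: 15.0
```

servo_tool --pt "0 0 0 0.02 0 0 1" --pt "0 0 0 0.04 0 0 1" --pt "0 0 0 0.06 0 0 1" --pt "0 0 0 0.08 0 0 1" --pt "0 0 0 0.075 0 0 1" --pt "0 0 0 0.075 0 0 1" --pt "0 0 0 0.075 0 0 1" --pt "0 0 0 0.075 0 0 1" --pt "0 0 0 0.075 0 0 1" --pt "0 0 0 0.075 0 0 1" --pt "0 0 0 0.075 0 0 1" --pt "0 0 0 0.075 0 0 1" --pt "0 0 0 0.075 0 0 1" --pt "0 0 0 0.075 0 0 1" --pt "0 0 0 0.075 0 0 1" --pt "0 0 0 0.075 0 0 1" --pt "0 0 0 0.07 0 0 1" --pt "0 0 0 0.06 0 0 1" --pt "0 0 0 0.04 0 0 1" --pt "0 0 0 0.02 0 0 1"

```text
time: 6.25
eef_pos: [0.5774, 0.0078, 0.0105]
tcp_rot: [[-0.001, 1.0, 0.002], [1.0, 0.001, -0.002], [-0.002, 0.002, -1.0]]
ft_force: [-0.2, -4.2, 6.6]
gripper_width: 0.0051
grip_force: 15.0
```

servo_tool --pt "0 0 0 0 0 0 1" --pt "0 0 0 0 0 0 -0.6" --pt "0 0 0 0 0 0 -0.6" --pt "0 0 0 0 0 0 -0.6" --pt "0 0 0 0 0 0 -0.6" --pt "0 0 0 0 0 -0.1 -0.6" --pt "0 0 0 0 0 -0.2 -0.6" --pt "0 0 0 0 0 -0.25 -0.6" --pt "0 0 0 0 0 -0.25 -0.6" --pt "0 0 0 0 0 -0.2 -0.6" --pt "0 0 0 0.15 0 -0.15 -0.6"

```text
time: 7.35
eef_pos: [0.5776, 0.0325, 0.2435]
tcp_rot: [[0.009, 1.0, 0.005], [1.0, -0.009, -0.003], [-0.003, 0.005, -1.0]]
ft_force: [1.0, -0.2, 0.1]
gripper_width: 0.0683
grip_force: 0.0
```

```bash
python3 - <<'E'
from h import *
log();o=get_obs();print(o['eef_pos'],o['ft_force'],o['gripper_width'],o['joints'])
R2=tool(20.3-90); h=np.array([.6716,.1876])
# fingers close along case x: tool y = case x -> tool x = case y heading
for hd in (110.3,-69.7): print(hd, tool(hd)[:,1])
E
cat log.txt | cut -c1-130
```

```text
[0.57757356 0.03253265 0.24349484] [ 0.98130484 -0.1863736   0.13252543] 0.06831381624002028 [-33.93913464  18.24267071  33.79805671 101.6514024  -11.06076139
  63.15723025   2.9995074 ]
110.3 [0.93788893 0.34693565 0.        ]
-69.7 [-0.93788893 -0.34693565  0.        ]
[[-70.40981221735699, 26.891448922914226, -2.7855661160919705, 87.86602459751496, 1.380564800957695, 65.37188252852465, -4.7151737
[[-41.13794077608504, 12.541595393424386, 10.041927238497236, 104.95441958672465, -2.4491016905294285, 62.73038384691419, 19.74267
[[0.3492794535175686, 33.10247204662147, 26.57522088540676, 103.21239931819123, -19.172540377918256, 48.254527225748035, 36.262657
[[2.7298303876534815, 38.386438076718385, 23.792910488031918, 104.8877056333921, -22.28643190792351, 41.20908974279899, 38.8927064
[[-33.93913463694598, 18.242670711127964, 33.798056713192885, 101.65140240239218, -11.060761388973617, 63.15723025016982, 2.999507
```

Run:
```python
from h import *
plan([((.673,.188,.262),tool(110.3),7,0),((.673,.188,.213),tool(110.3),5,0)])
```

```text
[[0,0,-0.033,0.112,0.067,-0.013,0.0],[0.001,0.001,-0.033,0.108,0.073,-0.013,0.0],[0,0,-0.033,0.104,0.079,-0.013,0.0],[0.001,0,-0.033,0.099,0.083,-0.014,0.0],[0,0.001,-0.033,0.096,0.089,-0.013,0.0],[0.001,0,-0.033,0.091,0.094,-0.013,0.0],[0,0,-0.033,0.085,0.098,-0.013,0.0],[0,0,0,0,0,0.049,0.0],[0,0,0,0,0,0.049,0.0],[0,0,0,0,0,0.049,0.0],[0,0,0,0,0,0.049,0.0],[0,0,0,0,0,0.049,0.0]]
12 end [0.6731 0.1879 0.213 ]
```

servo_tool --pt "0 0 -0.033 0.112 0.067 -0.013 0" --pt "0.001 0.001 -0.033 0.108 0.073 -0.013 0" --pt "0 0 -0.033 0.104 0.079 -0.013 0" --pt "0.001 0 -0.033 0.099 0.083 -0.014 0" --pt "0 0.001 -0.033 0.096 0.089 -0.013 0" --pt "0.001 0 -0.033 0.091 0.094 -0.013 0" --pt "0 0 -0.033 0.085 0.098 -0.013 0" --pt "0 0 0 0 0 0 0"

```text
time: 8.15
eef_pos: [0.6716, 0.1985, 0.2573]
tcp_rot: [[-0.36, 0.933, -0.004], [0.933, 0.36, 0.003], [0.004, -0.003, -1.0]]
ft_force: [-0.1, 0.4, 0.1]
gripper_width: 0.0434
grip_force: 0.0
```

Run:
```python
from h import *
a=capture('top')[180:310,290:500,::-1];b=capture('side')[150:280,140:350,::-1]
cv2.imwrite('pics/d.png',cv2.resize(np.hstack([a,b]),None,fx=1.9,fy=4.4,interpolation=cv2.INTER_CUBIC)if 0 else cv2.resize(np.vstack([a,b]),None,fx=2.3,fy=2.3,interpolation=cv2.INTER_CUBIC))
plan([((.673,.188,.213),tool(110.3),5,0)])
print(get_obs()['eef_pos'])
```

```text
[[-0.001,0,0.001,-0.006,0,0.045,0.0],[0,0,0.001,-0.006,0.001,0.044,0.0],[-0.001,-0.001,0.001,-0.006,0,0.045,0.0],[0,0,0.001,-0.006,0,0.044,0.0],[-0.001,0,0.001,-0.007,0,0.045,0.0]]
5 end [0.673  0.1879 0.213 ]
[0.67078063 0.19363619 0.2575589 ]
```

View pics/d.png

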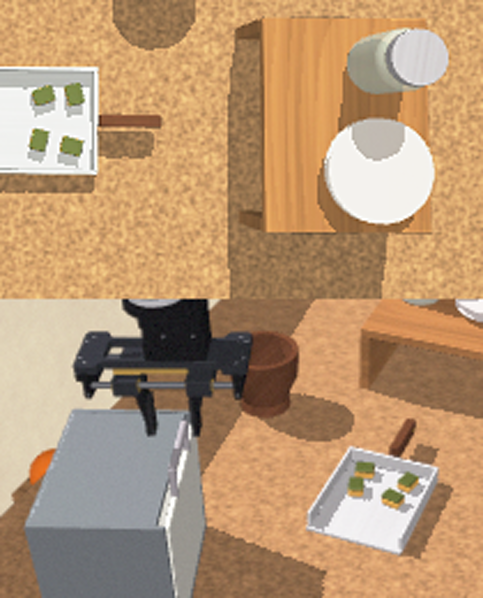

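The picture shows the tray clear of the shelf with all four chunks on it. The handle runs from about (333,233) to (360,233), and the fingers straddle the pull bar. Descend and close.

servo_tool --pt "-0.001 0 0.001 -0.006 0 0.045 0" --pt "0 0 0.001 -0.006 0.001 0.044 0" --pt "-0.001 -0.001 0.001 -0.006 0 0.045 0" --pt "0 0 0.001 -0.006 0 0.044 0" --pt "-0.001 0 0.001 -0.007 0 0.045 0" --pt "0 0 0 0 0 0 1" --pt "0 0 0 0 0 0 1" --pt "0 0 0 0 0 0 1" --pt "0 0 0 0 0 0 1" --pt "0 0 0 0 0 0 1" --pt "0 0 0 0 0 0 1" --pt "0 0 0 0 0 0 1" --force 12

```text
time: 9.45
eef_pos: [0.6737, 0.188, 0.2142]
tcp_rot: [[-0.348, 0.938, 0.002], [0.938, 0.348, 0.001], [0.0, 0.002, -1.0]]
ft_force: [-0.4, -0.0, 2.2]
gripper_width: 0.0098
grip_force: 12.0
```

```bash
cat >> h.py <<'E'
CX=np.array([.93789,.34694,0]);CY=np.array([-.34694,.93789,0]);HG=np.array([.6716,.1876,.004])
def bar(th): return HG+CX*(.003*np.cos(th)-.221*np.sin(th))+np.array([0,0,.221*np.cos(th)+.003*np.sin(th)])
def binpose(th,phi,off,dep):
    R=Ro.from_rotvec(-phi*CY).as_matrix()@tool(110.3)
    return bar(th)+off+dep*R[:,2],R
E
python3 - <<'E'
from h import *
o=get_obs();print(o['eef_pos'],o['ft_force'],o['gripper_width'],o['grip_force'],o['joints'])
p=np.array(o['eef_pos']);R=np.array(o['tcp_rot']);dep=.012
off=p-R[:,2]*dep-bar(0);off[2]=.213+dep-.225;print('off',off)
print(bar(.8))
n=18
w=[]
for i in range(1,n+1):
    f=i/n;f=f*f*(3-2*f);th=.8*f
    P,Q=binpose(th,.6*th,off,dep);w.append((P,Q,1,1))
plan(w)
E
```

```text
[0.67370914 0.18795846 0.21417063] [-0.35038533 -0.02145891  2.16927745] 0.009801964220311129 12.000030130147934 [-35.85026633  30.88169257  25.64671914  86.04065902 -14.10348422
  66.14364874  12.65688333]
off [-0.0007304  -0.00069745  0.        ]
[0.52487126 0.13332277 0.16012425]
[[-0.001,0,0,0,-0.008,0.006,1.0],[-0.008,0,0,0,-0.021,0,1.0],[-0.012,0,0,0,-0.035,0,1.0],[-0.016,0,0,0,-0.044,0.002,1.0],[-0.019,0,0,0,-0.053,0.002,1.0],[-0.022,0,0,0,-0.061,0.005,1.0],[-0.023,0,0,0,-0.065,0.007,1.0],[-0.025,0,0,0,-0.069,0.009,1.0],[-0.025,0,0,0,-0.07,0.011,1.0],[-0.026,0,0,0,-0.069,0.013,1.0],[-0.024,0,0,0,-0.068,0.015,1.0],[-0.024,0,0,0,-0.064,0.015,1.0],[-0.021,0,0,0,-0.059,0.015,1.0],[-0.019,0,0,0,-0.051,0.015,1.0],[-0.016,0,0,0,-0.043,0.013,1.0],[-0.013,0,0,0,-0.032,0.011,1.0],[-0.007,0,0,0,-0.021,0.006,1.0],[-0.003,0,0,0,-0.007,0.003,1.0]]
18 end [0.5294 0.1345 0.1494]
```

servo_tool --pt "-0.001 0 0 0 -0.008 0 1" --pt "-0.008 0 0 0 -0.021 0 1" --pt "-0.012 0 0 0 -0.035 0 1" --pt "-0.016 0 0 0 -0.044 0.002 1" --pt "-0.019 0 0 0 -0.053 0.002 1" --pt "-0.022 0 0 0 -0.061 0.005 1" --pt "-0.023 0 0 0 -0.065 0.007 1" --pt "-0.025 0 0 0 -0.069 0.009 1" --pt "-0.025 0 0 0 -0.07 0.011 1" --pt "-0.026 0 0 0 -0.069 0.013 1" --pt "-0.024 0 0 0 -0.068 0.015 1" --pt "-0.024 0 0 0 -0.064 0.015 1" --pt "-0.021 0 0 0 -0.059 0.015 1" --pt "-0.019 0 0 0 -0.051 0.015 1" --pt "-0.016 0 0 0 -0.043 0.013 1" --pt "-0.013 0 0 0 -0.032 0.011 1" --pt "-0.007 0 0 0 -0.021 0.006 1" --pt "-0.003 0 0 0 -0.007 0.003 1"

```text
time: 11.25
eef_pos: [0.5307, 0.1346, 0.1514]
tcp_rot: [[-0.347, 0.83, 0.437], [0.938, 0.307, 0.161], [-0.001, 0.466, -0.885]]
ft_force: [7.2, 2.7, 0.5]
gripper_width: 0.0094
grip_force: 12.0
```

Run:
```python
from h import *
o=get_obs();print(o['eef_pos'],o['ft_force'],o['gripper_width'],o['grip_force'],o['joints'])
p=np.array(o['eef_pos'])-.012*np.array(o['tcp_rot'])[:,2];d=p-HG;print('theta',np.arctan2(-(d@CX),d[2])+.003/.221,np.hypot(d@CX,d[2]))
log()
```

```text
[0.5307268  0.13456198 0.15144875] [7.24546389 2.7437326  0.52634877] 0.009399509496973431 11.997846812009811 [-35.93374314   9.84642271  19.96651789 130.28397279 -21.02628216
  13.51489449  22.54951402]
theta 0.7927648617577511 0.22216484632656133
```

servo_tool --pt "0 0 0 0 0 0 0.2" --pt "0 0 0 0 0 0 0.2" --pt "0 0 0 0 0 0 0.2" --pt "0 0 0 0 0 0 0.2" --pt "0 0 0 0 0 -0.1 0.2" --pt "0 0 0 0 0 -0.2 0.2" --pt "0 0 0 0 0 -0.2 0.2" --pt "0.05 0 0 0 0 -0.15 0"

```text
time: 12.05
eef_pos: [0.4696, 0.1119, 0.2657]
tcp_rot: [[-0.347, 0.865, 0.362], [0.938, 0.32, 0.135], [0.001, 0.386, -0.922]]
ft_force: [0.2, 0.9, -0.7]
gripper_width: 0.038
grip_force: 0.0
```

```bash
cat > fk.py <<'E'
import numpy as np
from scipy.spatial.transform import Rotation as Ro
def fk(q,par,s):
    q=np.radians(q)*np.array(s); a=lambda ax,v:Ro.from_euler(ax,v).as_matrix()
    d1,L1,a3,a4,L2,a5,a6,Lt,y0,y7=par
    R=a('z',q[0]+y0);p=np.array([0,0,d1]);R=R@a('y',q[1]);p=p+R@[0,0,L1]
    R=R@a('z',q[2]);p=p+R@[a3,0,0];R=R@a('y',q[3]);p=p+R@[a4,0,L2]
    R=R@a('z',q[4]);p=p+R@[a5,0,0];R=R@a('y',q[5]);p=p+R@[a6,0,Lt]
    return p,R@a('z',q[6]+y7)
E
python3 - <<'E'
from h import *; from fk import fk
import json,itertools
from scipy.optimize import least_squares
log();D=[json.loads(l) for l in open('log.txt')]
best=[]
for s in itertools.product((1,-1),repeat=4):
  for y7 in(0,1.57,3.14,-1.57):
    S=(s[0],1,s[1],1,s[2],1,s[3])
    def f(x):
        r=[]
        for q,p,R in D:
            P,Q=fk(q,x,S);r+=list(P-p)+list(.3*(Q-np.array(R)).ravel())
        return np.array(r)+0
    o=least_squares(f,[.3,.35,.0,0,.35,0,0,.4,0,y7]);best.append((o.cost,S,o.x))
best.sort(key=lambda b:b[0])
for b in best[:3]:print(b[0],b[1],b[2].round(4).tolist())
E
```

```text
0.0002832351158419052 (-1, 1, -1, 1, -1, 1, -1) [0.2345, 0.5345, -0.0131, -0.0317, 0.468, 0.0164, -0.0186, 0.3089, -0.0656, 1.5065]
0.00028323511584190693 (-1, 1, -1, 1, -1, 1, -1) [0.2345, 0.5345, -0.0131, -0.0317, 0.468, 0.0164, -0.0186, 0.3089, -0.0656, 1.5065]
0.0002832351158419073 (-1, 1, -1, 1, -1, 1, -1) [0.2345, 0.5345, -0.0131, -0.0317, 0.468, 0.0164, -0.0186, 0.3089, -0.0656, 1.5065]
```

```bash
cat >> fk.py <<'E'
PAR=[0.2345,0.5345,-0.0131,-0.0317,0.468,0.0164,-0.0186,0.3089,-0.0656,1.5065];S=(-1,1,-1,1,-1,1,-1)
LO=np.array([-148.3,-19.14,-79.39,5.75,-59.74,12.07,-152.46]);HI=np.array([148.3,114.17,73.82,140.21,239.74,113.84,152.46])
from scipy.optimize import least_squares
def ik(p,R,q0,reg=.02):
    def f(q):
        P,Q=fk(q,PAR,S);return np.r_[(P-p)*10,(Q-R).ravel()*2,reg*(q-q0)/90]
    o=least_squares(f,np.clip(q0,LO+1,HI-1),bounds=(LO,HI));P,Q=fk(o.x,PAR,S)
    return o.x,np.linalg.norm(P-p),np.degrees(np.arccos(np.clip((np.trace(Q.T@R)-1)/2,-1,1)))
E
cat >> h.py <<'E'
def pour(a,lean,lipx=-.065,lipz=.165,hd=20.3):
    lip=HG*[1,1,0]+CX*lipx+[0,0,lipz]; Rt=Ro.from_euler('z',hd,degrees=True)*Ro.from_euler('y',a,degrees=True)
    R=tool(hd,lean-a); g=lip+Rt.apply([-.21,0,.027]); return g+.019*R[:,2],R
E
python3 - <<'E'
from h import *; from fk import *
np.set_printoptions(precision=1,suppress=True)
P=lambda l,z:np.array([ray('top',u,v,z)[:2] for u,v in l]).round(4)
print('handle',P([(332.6,232.8),(360,232.8)],.044).tolist(),'back wall',P([(332.6,209.6),(332.6,255.7)],.028).tolist())
q0=np.array(get_obs()['joints'])
for t in(0,15,30):
    R=tool(90,t);p=np.array([.509,-.174,.032])+.019*R[:,2]
    qp,e,r=ik(p,R,q0);print('pick',t,qp,'%.4f %.1f'%(e,r))
    q=qp
    for a in(0,20,40,50,60):
        p,R=pour(a,t,lipz=.2 if a<30 else .165);q,e,r=ik(p,R,q);print('  pour',a,q,'%.4f %.1f'%(e,r),p.round(3))
E
```

```text
handle [[0.5086, -0.1326], [0.5099, -0.2138]] back wall [[0.5787, -0.1341], [0.4403, -0.1352]]
pick 0 [  1.4  30.5  17.5 117.5 -15.8  34.1  29.8] 0.0000 0.0
  pour 0 [-20.5   2.6   4.3 121.9  -0.2  55.5 -85.7] 0.0000 0.0 [0.4 0.1 0.2]
  pour 20 [-21.5  11.8   4.  103.3   1.4  84.8 -87.4] 0.0000 0.0 [0.4 0.1 0.3]
  pour 40 [-22.1  26.1   4.   86.6   2.3 107.2 -87.6] 0.0000 0.0 [0.5 0.1 0.3]
  pour 50 [-32.1  31.6  19.1  80.7   0.  113.8 -80.8] 0.0162 4.6 [0.5 0.1 0.3]
  pour 60 [-39.   35.1  29.4  79.    0.  113.8 -74.6] 0.0490 14.2 [0.5 0.1 0.4]
pick 15 [ 11.4  32.8  14.4 113.8 -30.1  45.7  47.5] 0.0000 0.0
  pour 0 [  4.   -4.7 -17.6 130.7  -6.5  39.2 -78.8] 0.0000 0.0 [0.4 0.1 0.2]
  pour 20 [  0.8   3.8 -18.9 111.1   1.8  70.4 -88.4] 0.0000 0.0 [0.4 0.1 0.3]
  pour 40 [ -4.7  18.8 -18.5  93.2   6.1  94.  -94.1] 0.0000 0.0 [0.5 0.1 0.3]
  pour 50 [ -7.3  26.5 -18.   82.4   7.1 107.4 -95.7] 0.0000 0.0 [0.5 0.1 0.3]
  pour 60 [-28.8  31.6  14.5  75.6   0.  113.8 -82.9] 0.0145 4.3 [0.5 0.1 0.3]
pick 30 [ 19.   37.4  13.  109.4 -38.4  59.2  58.2] 0.0000 0.0
  pour 0 [ 34.5 -13.7 -40.  139.8 -40.6  27.  -43.8] 0.0000 0.0 [0.4 0.1 0.2]
  pour 20 [ 41.7  -7.3 -52.5 119.6  -9.8  55.4 -75.8] 0.0000 0.0 [0.4 0.1 0.3]
  pour 40 [ 22.4  13.8 -48.7 101.1  10.1  80.  -98.6] 0.0000 0.0 [0.5 0.1 0.3]
  pour 50 [  14.8   22.7  -46.7   89.9   13.5   94.5 -103.4] 0.0000 0.0 [0.5 0.1 0.3]
  pour 60 [   7.8   31.3  -44.4   78.2   15.2  108.4 -106.4] 0.0000 0.0 [0.5 0.1 0.3]
```

```bash
sed -i 's/\[-.21,0,.027\]/[-.197,0,.027]/' h.py
python3 - <<'E'
from h import *
R=tool(90,25);p=np.array([.509,-.161,.032])+.019*R[:,2];print(p)
print(get_obs()['joints'])
plan([(p-.16*R[:,2],R,14,-.3),(p-.06*R[:,2],R,4,-.3)])
E
```

```text
[ 0.509      -0.15297025  0.01478015]
[-48.15094982  -7.05435286  28.17170405 125.90038268   4.7996989
  37.68008453  -2.39334073]
[[0.014,0.016,0.019,-0.116,-0.04,0.024,-0.3],[0.014,0.016,0.02,-0.118,-0.037,0.022,-0.3],[0.014,0.016,0.019,-0.12,-0.032,0.019,-0.3],[0.014,0.017,0.02,-0.121,-0.028,0.018,-0.3],[0.014,0.016,0.019,-0.122,-0.024,0.014,-0.3],[0.014,0.016,0.02,-0.123,-0.021,0.012,-0.3],[0.014,0.016,0.019,-0.124,-0.016,0.009,-0.3],[0.014,0.016,0.02,-0.125,-0.012,0.007,-0.3],[0.014,0.016,0.019,-0.125,-0.008,0.003,-0.3],[0.014,0.016,0.02,-0.125,-0.004,0.001,-0.3],[0.014,0.016,0.019,-0.126,0,-0.003,-0.3],[0.014,0.017,0.02,-0.125,0.003,-0.005,-0.3],[0.014,0.016,0.019,-0.125,0.007,-0.01,-0.3],[0.014,0.016,0.02,-0.124,0.01,-0.012,-0.3],[0,0,0,0,0,0.125,-0.3],[0,0,0,0,0,0.125,-0.3],[0,0,0,0,0,0.125,-0.3],[0,0,0,0,0,0.125,-0.3]]
18 end [ 0.509  -0.1782  0.0691]
```

servo_tool --pt "0.014 0.016 0.019 -0.116 -0.04 0.024 -0.3" --pt "0.014 0.016 0.02 -0.118 -0.037 0.022 -0.3" --pt "0.014 0.016 0.019 -0.12 -0.032 0.019 -0.3" --pt "0.014 0.017 0.02 -0.121 -0.028 0.018 -0.3" --pt "0.014 0.016 0.019 -0.122 -0.024 0.014 -0.3" --pt "0.014 0.016 0.02 -0.123 -0.021 0.012 -0.3" --pt "0.014 0.016 0.019 -0.124 -0.016 0.009 -0.3" --pt "0.014 0.016 0.02 -0.125 -0.012 0.007 -0.3" --pt "0.014 0.016 0.019 -0.125 -0.008 0.003 -0.3" --pt "0.014 0.016 0.02 -0.125 -0.004 0.001 -0.3" --pt "0.014 0.016 0.019 -0.126 0 -0.003 -0.3" --pt "0.014 0.017 0.02 -0.125 0.003 -0.005 -0.3" --pt "0.014 0.016 0.019 -0.125 0.007 -0.01 -0.3" --pt "0.014 0.016 0.02 -0.124 0.01 -0.012 -0.3" --pt "0 0 0 0 0 0 -0.3" --pt "0 0 0 0 0 0 -0.3"

```text
time: 13.65
eef_pos: [0.5123, -0.219, 0.1591]
tcp_rot: [[-0.001, 1.0, 0.004], [0.906, -0.001, 0.424], [0.424, 0.003, -0.906]]
ft_force: [0.2, -0.2, 0.1]
gripper_width: 0.0567
grip_force: 0.0
```

Run:
```python
from h import *
R=tool(90,25);p=np.array([.509,-.161,.032])+.019*R[:,2]
print(get_obs()['joints'], get_obs()['eef_pos'])
plan([(p-.08*R[:,2],R,4,-.3),(p,R,5,-.3)])
```

```text
[ -3.23713735  34.71876062  49.16089468 102.98498934 -44.2146387
  78.75063229  63.62990744] [ 0.51231641 -0.21900584  0.15907189]
[[0.001,0,0,-0.002,-0.004,0.098,-0.3],[0,0,0,-0.001,-0.005,0.099,-0.3],[0.001,-0.001,0,-0.002,-0.004,0.098,-0.3],[0,0,0,-0.001,-0.004,0.098,-0.3],[0,0,0,0,0,0.08,-0.3],[0,0,0,0,0,0.08,-0.3],[0,0,0,0,0,0.08,-0.3],[0,0,0,0,0,0.08,-0.3],[0,0,0,0,-0.001,0.08,-0.3]]
9 end [ 0.5089 -0.153   0.0148]
```

servo_tool --pt "0.001 0 0 -0.002 -0.004 0.098 -0.3" --pt "0 0 0 -0.001 -0.005 0.099 -0.3" --pt "0.001 -0.001 0 -0.002 -0.004 0.098 -0.3" --pt "0 0 0 -0.001 -0.004 0.098 -0.3" --pt "0 0 0 0 0 0.08 -0.3" --pt "0 0 0 0 0 0.08 -0.3" --pt "0 0 0 0 0 0.08 -0.3" --pt "0 0 0 0 0 0.08 -0.3" --pt "0 0 0 0 -0.001 0.08 -0.3" --pt "0 0 0 0 0 0 -0.3"

```text
time: 14.65
eef_pos: [0.5083, -0.1509, 0.0135]
tcp_rot: [[-0.002, 1.0, -0.002], [0.906, 0.003, 0.424], [0.424, -0.002, -0.906]]
ft_force: [-0.2, 0.0, 0.3]
gripper_width: 0.0569
grip_force: 0.0
```

Run:
```python
from h import *
o=get_obs();print(o['eef_pos'],o['joints'],o['ft_force'])
a=capture('top')[180:310,290:500,::-1];b=capture('side')[150:280,270:480,::-1]
cv2.imwrite('pics/e.png',cv2.resize(np.vstack([a,b]),None,fx=2.3,fy=2.3,interpolation=cv2.INTER_CUBIC))
```

```text
[ 0.508335   -0.15092464  0.01350805] [ -4.38609934  42.97893075  41.25472178 112.43987691 -55.07588032
  64.44402486  71.00203272] [-0.21993761  0.03014384  0.30714626]
```

View pics/e.png

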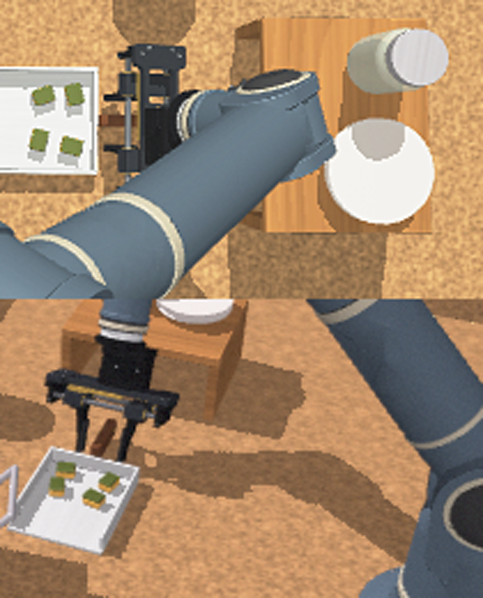

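The fingers straddle the handle at top crop (110,120), the chunks haven't moved, and the wrist is clear above the shelf. Close and lift a little.

servo_tool --pt "0 0 0 0 0 0 1" --pt "0 0 0 0 0 0 1" --pt "0 0 0 0 0 0 1" --pt "0 0 0 0 0 0 1" --pt "0 0 0 0 0 0 1" --pt "0 0 0 0 0 0 1" --pt "0 0 0 0 0 0 1" --pt "0 0 0 0 0 0 1" --force 60

```text
time: 15.55
eef_pos: [0.5097, -0.1529, 0.0156]
tcp_rot: [[-0.002, 1.0, 0.002], [0.907, 0.001, 0.422], [0.422, 0.002, -0.907]]
ft_force: [0.2, -0.8, 0.9]
gripper_width: 0.0152
grip_force: 60.0
```

servo_tool --pt "0 0 0 0 0 0 1" --pt "0 0 0 0.01 0 -0.022 1" --pt "0 0 0 0.02 0 -0.043 1" --pt "0 0 0 0.03 0 -0.064 1" --pt "0 0 0 0.02 0 -0.043 1" --pt "0 0 0 0.01 0 -0.022 1" --pt "0 0 0 0 0 0 1"

```text
time: 16.25
eef_pos: [0.5099, -0.1532, 0.0593]
tcp_rot: [[-0.003, 1.0, 0.003], [0.907, 0.001, 0.422], [0.422, 0.004, -0.907]]
ft_force: [-0.5, 0.4, -2.7]
gripper_width: 0.0155
grip_force: 60.0
```

Run:
```python
from h import *; from fk import *
np.set_printoptions(precision=3,suppress=True)
o=get_obs();print(o['eef_pos'],o['joints'],o['ft_force'],o['torque'],o['gripper_width'])
snap('side','f.png',(230,170,400,290),4.5)
q=np.array(o['joints'])
for a,lx,lz in((0,-.03,.25),(20,-.04,.22),(40,-.065,.18),(52,-.07,.165),(57,-.07,.165)):
    p,R=pour(a,25,lx,lz);q,e,r=ik(p,R,q);print(a,q.round(1),'%.4f %.1f'%(e,r),p)
```

```text
[ 0.51  -0.153  0.059] [ -6.142  39.035  43.904 111.54  -51.636  67.35   67.494] [-0.463  0.387 -2.729] [-1.026  0.04  -0.032] 0.015507014068270446
0 [ -7.7  -6.5  -6.4 128.1  -8.8  34.1 -77.6] 0.0000 0.0 [0.466 0.112 0.26 ]
20 [ -9.5   1.7  -7.5 111.4  -0.4  62.  -86.5] 0.0000 0.0 [0.471 0.113 0.294]
40 [-12.2  13.5  -7.6  96.5   2.9  85.  -90.1] 0.0000 0.0 [0.481 0.117 0.309]
52 [-13.9  22.6  -7.5  85.4   4.1  99.1 -91.4] 0.0000 0.0 [0.504 0.126 0.32 ]
57 [-14.6  26.7  -7.4  79.9   4.5 105.6 -91.8] 0.0000 0.0 [0.517 0.13  0.329]
```

View pics/f.png

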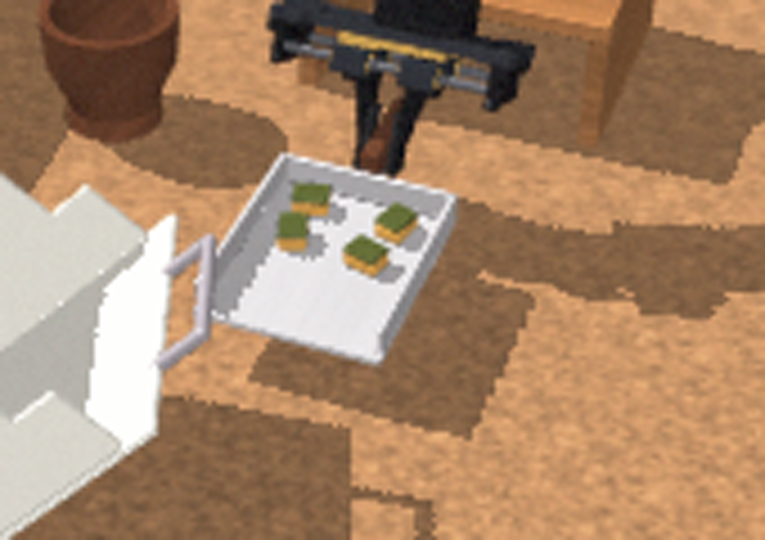

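The tray is lifted and all four chunks are on it. The lip corners are at about (315,250) and (278,240). I'll check that it's level by comparing with the expected projection.

Run:
```python
from h import *
for dz in (0,-.02):
  for x in(.439,.579):print(dz,x,'lip',proj('side',(x,.036,.044+dz)).round(1),'back',proj('side',(x,-.134,.072)).round(1))
# carry: up, then across with yaw
R=tool(90,25);g=np.array([.509,-.153,.059])
p0,R0=pour(0,25,-.03,.25)
plan([((.509,-.153,.25),R,6,1)],ease=True)
plan([(p0,R0,24,1)],start=(np.array([.509,-.153,.25]),R),ease=True)
```

```text
0 0.439 lip [314.1 250.9] back [331.4 212.6]
0 0.579 lip [272.4 239.8] back [292.2 203.4]
-0.02 0.439 lip [313.9 255.7] back [331.4 212.6]
-0.02 0.579 lip [272.5 244.5] back [292.2 203.4]
[[0,0,0,0.03,0,-0.064,1.0],[0,0,0,0.075,0,-0.161,1.0],[0.001,0,0.001,0.097,0,-0.209,1.0],[0,0,0,0.097,0,-0.209,1.0],[0,0,0,0.074,-0.001,-0.16,1.0],[0,0,0.001,0.03,0,-0.065,1.0]]
6 end [ 0.509  -0.1531  0.2501]
[[-0.002,0,0.004,0.006,-0.001,0.003,1.0],[-0.004,0,0.01,0.018,-0.003,0.007,1.0],[-0.008,0,0.016,0.028,-0.006,0.012,1.0],[-0.01,0,0.022,0.038,-0.009,0.016,1.0],[-0.013,0,0.027,0.045,-0.012,0.019,1.0],[-0.014,0,0.031,0.053,-0.018,0.022,1.0],[-0.016,0,0.034,0.057,-0.023,0.024,1.0],[-0.018,0,0.038,0.061,-0.028,0.026,1.0],[-0.019,0,0.04,0.063,-0.035,0.026,1.0],[-0.019,0,0.042,0.063,-0.042,0.026,1.0],[-0.02,0,0.043,0.062,-0.047,0.026,1.0],[-0.021,0,0.044,0.06,-0.054,0.024,1.0],[-0.02,0,0.044,0.055,-0.058,0.023,1.0],[-0.02,0,0.043,0.051,-0.062,0.02,1.0],[-0.02,0,0.042,0.046,-0.063,0.018,1.0],[-0.018,0,0.04,0.039,-0.064,0.015,1.0],[-0.018,0,0.038,0.033,-0.063,0.013,1.0],[-0.016,0,0.034,0.026,-0.06,0.01,1.0],[-0.015,0,0.031,0.021,-0.055,0.007,1.0],[-0.012,0,0.027,0.016,-0.048,0.005,1.0],[-0.01,0,0.022,0.011,-0.04,0.004,1.0],[-0.008,0,0.016,0.008,-0.03,0.002,1.0],[-0.005,0,0.01,0.004,-0.019,0.001,1.0],[-0.001,0,0.004,0.001,-0.007,0.001,1.0]]
24 end [0.4662 0.1116 0.2597]
```

servo_tool --pt "0 0 0 0.017 0 -0.036 1" --pt "0 0 0 0.034 0 -0.072 1" --pt "0 0 0 0.05 0 -0.109 1" --pt "0 0 0 0.067 0 -0.145 1" --pt "0 0 0 0.067 0 -0.145 1" --pt "0 0 0 0.067 0 -0.145 1" --pt "0 0 0 0.05 0 -0.109 1" --pt "0 0 0 0.034 0 -0.072 1" --pt "0 0 0 0.017 0 -0.036 1" --pt "0 0 0 0 0 0 1"

```text
time: 17.3
eef_pos: [0.5091, -0.1534, 0.2505]
tcp_rot: [[-0.002, 1.0, 0.002], [0.907, 0.001, 0.422], [0.422, 0.003, -0.907]]
ft_force: [0.3, -0.2, -2.7]
gripper_width: 0.0158
grip_force: 60.0
```

servo_tool --pt "-0.002 0 0.004 0.006 -0.001 0.003 1" --pt "-0.004 0 0.01 0.018 -0.003 0.007 1" --pt "-0.008 0 0.016 0.028 -0.006 0.012 1" --pt "-0.01 0 0.022 0.038 -0.009 0.016 1" --pt "-0.013 0 0.027 0.045 -0.012 0.019 1" --pt "-0.014 0 0.031 0.053 -0.018 0.022 1" --pt "-0.016 0 0.034 0.057 -0.023 0.024 1" --pt "-0.018 0 0.038 0.061 -0.028 0.026 1" --pt "-0.019 0 0.04 0.063 -0.035 0.026 1" --pt "-0.019 0 0.042 0.063 -0.042 0.026 1" --pt "-0.02 0 0.043 0.062 -0.047 0.026 1" --pt "-0.021 0 0.044 0.06 -0.054 0.024 1" --pt "-0.02 0 0.044 0.055 -0.058 0.023 1" --pt "-0.02 0 0.043 0.051 -0.062 0.02 1" --pt "-0.02 0 0.042 0.046 -0.063 0.018 1" --pt "-0.018 0 0.04 0.039 -0.064 0.015 1" --pt "-0.018 0 0.038 0.033 -0.063 0.013 1" --pt "-0.016 0 0.034 0.026 -0.06 0.01 1" --pt "-0.01 0 0.02 0.018 -0.04 0.005 1" --pt "-0.005 0 0.01 0.01 -0.02 0.002 1"

```text
time: 19.3
eef_pos: [0.4688, 0.0842, 0.257]
tcp_rot: [[0.799, 0.474, 0.369], [0.431, -0.881, 0.198], [0.419, 0.001, -0.908]]
ft_force: [-0.0, 0.1, -2.9]
gripper_width: 0.0156
grip_force: 60.0
```

Run:
```python
from h import *
o=get_obs();print(o['eef_pos'],o['joints'],o['ft_force'])
p0,R0=pour(0,25,-.03,.25);p1,R1=pour(15,25,-.035,.23)
plan([(p0,R0,5,1)])
```

```text
[0.46883193 0.08420604 0.25695536] [-46.9833262   -8.09575847  33.64204645 128.14204555  -3.47796164
  34.71646499 -71.9176185 ] [-0.04490892  0.07284639 -2.89284303]
[[-0.007,0,0.016,0.011,-0.025,0.002,1.0],[-0.008,0.001,0.016,0.01,-0.026,0.002,1.0],[-0.007,0,0.016,0.01,-0.026,0.001,1.0],[-0.008,0.001,0.017,0.009,-0.026,0.001,1.0],[-0.007,0,0.016,0.008,-0.027,0.001,1.0]]
5 end [0.4662 0.1117 0.2597]
```

servo_tool --pt "-0.007 0 0.016 0.011 -0.025 0.002 1" --pt "-0.008 0.001 0.016 0.01 -0.026 0.002 1" --pt "-0.007 0 0.016 0.01 -0.026 0.001 1" --pt "-0.008 0.001 0.017 0.009 -0.026 0.001 1" --pt "-0.007 0 0.016 0.008 -0.027 0.001 1" --pt "0 0 0 0 0 0 1"

```text
time: 19.9
eef_pos: [0.4668, 0.1113, 0.2599]
tcp_rot: [[0.85, 0.347, 0.397], [0.315, -0.938, 0.146], [0.423, 0.001, -0.906]]
ft_force: [-0.3, 0.1, -2.7]
gripper_width: 0.0156
grip_force: 60.0
```

Run:
```python
from h import *
snap('side','g.png',(130,130,350,300),3.5)
print(get_obs()['eef_pos'])
w=[]
for a,lx,lz in((10,-.035,.235),(20,-.04,.22),(30,-.053,.20),(40,-.065,.18)):
    p,R=pour(a,25,lx,lz);w.append((p,R,5,1))
plan(w)
```

```text
[0.46723857 0.11062763 0.26008912]
[[0,-0.022,0,0.006,-0.001,-0.016,1.0],[0,-0.023,0,0.006,-0.002,-0.017,1.0],[0,-0.022,0,0.006,-0.001,-0.016,1.0],[0.001,-0.022,0,0.004,-0.001,-0.017,1.0],[0,-0.023,0,0.004,-0.001,-0.017,1.0],[0,-0.022,0,0.009,0,-0.014,1.0],[0,-0.022,0,0.009,0,-0.015,1.0],[0,-0.022,0,0.008,0,-0.015,1.0],[0,-0.023,0,0.008,0,-0.016,1.0],[0,-0.022,0,0.007,0,-0.015,1.0],[0,-0.022,0,0.003,0,-0.009,1.0],[0,-0.022,0,0.003,0,-0.009,1.0],[0,-0.022,0,0.003,0,-0.009,1.0],[0,-0.023,0,0.002,0,-0.009,1.0],[0,-0.022,0,0.002,0,-0.01,1.0],[0,-0.022,0,0.008,0,-0.007,1.0],[0,-0.022,0,0.007,0,-0.007,1.0],[0,-0.023,0,0.008,0,-0.007,1.0],[0,-0.022,0,0.007,0,-0.007,1.0],[0,-0.022,0,0.007,0,-0.008,1.0]]
20 end [0.4809 0.117  0.309 ]
```

View pics/g.png

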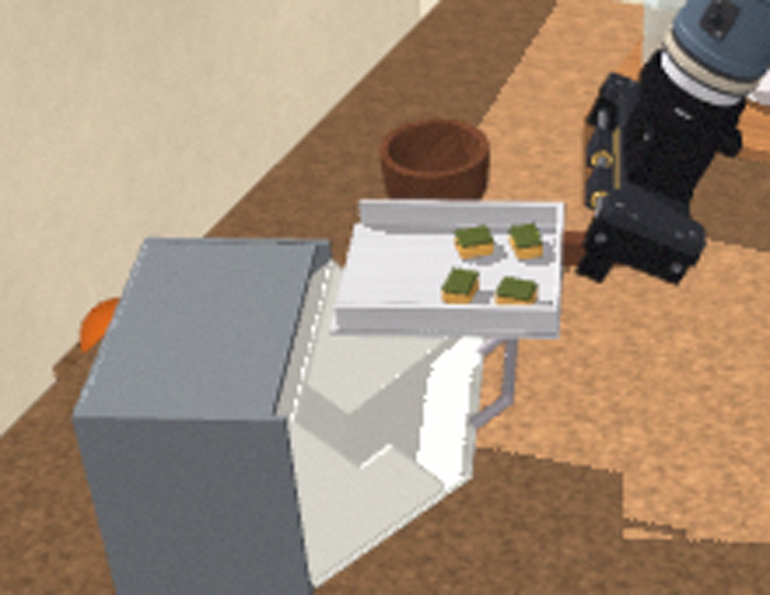

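The last look shows the tray level above the open bin. Its lip is at crop column 340, beside the case's front, and the four chunks sit at the back. Tilt now.

servo_tool --pt "0 -0.022 0 0.006 -0.001 -0.016 1" --pt "0 -0.023 0 0.006 -0.002 -0.017 1" --pt "0 -0.022 0 0.006 -0.001 -0.016 1" --pt "0.001 -0.022 0 0.004 -0.001 -0.017 1" --pt "0 -0.023 0 0.004 -0.001 -0.017 1" --pt "0 -0.022 0 0.009 0 -0.014 1" --pt "0 -0.022 0 0.009 0 -0.015 1" --pt "0 -0.022 0 0.008 0 -0.015 1" --pt "0 -0.023 0 0.008 0 -0.016 1" --pt "0 -0.022 0 0.007 0 -0.015 1" --pt "0 -0.022 0 0.003 0 -0.009 1" --pt "0 -0.022 0 0.003 0 -0.009 1" --pt "0 -0.022 0 0.003 0 -0.009 1" --pt "0 -0.023 0 0.002 0 -0.009 1" --pt "0 -0.022 0 0.002 0 -0.01 1" --pt "0 -0.022 0 0.008 0 -0.007 1" --pt "0 -0.022 0 0.007 0 -0.007 1" --pt "0 -0.023 0 0.008 0 -0.007 1" --pt "0 -0.022 0 0.007 0 -0.007 1" --pt "0 -0.022 0 0.007 0 -0.008 1"

```text
time: 21.95
eef_pos: [0.4823, 0.1169, 0.3103]
tcp_rot: [[0.907, 0.346, -0.241], [0.335, -0.938, -0.088], [-0.256, -0.001, -0.967]]
ft_force: [-0.1, -0.2, -2.1]
gripper_width: 0.0154
grip_force: 60.0
```

Run:
```python
from h import *
o=get_obs();print(o['eef_pos'],o['joints'],o['ft_force'])
w=[]
for a,lx,lz in((48,-.068,.172),(55,-.07,.165)):
    p,R=pour(a,25,lx,lz);w.append((p,R,5,1))
plan(w)
```

```text
[0.48233976 0.11688198 0.31027667] [-41.87376562  14.9704576   29.0323338   97.11785112  -5.36340068
  84.57157716 -81.26764242] [-0.14750029 -0.16444803 -2.10440042]
[[0,-0.018,0,0.012,-0.001,-0.012,1.0],[0,-0.018,0,0.012,0,-0.013,1.0],[0,-0.018,0,0.011,-0.001,-0.013,1.0],[-0.001,-0.018,0,0.011,-0.001,-0.013,1.0],[0,-0.019,0,0.011,0,-0.013,1.0],[0,-0.015,0,0.013,0,-0.013,1.0],[0,-0.016,0,0.013,0,-0.012,1.0],[0,-0.015,0,0.012,0,-0.014,1.0],[0,-0.016,0,0.012,0,-0.013,1.0],[0,-0.015,0,0.012,0,-0.014,1.0]]
10 end [0.5119 0.1284 0.3254]
```

servo_tool --pt "0 -0.018 0 0.012 -0.001 -0.012 1" --pt "0 -0.018 0 0.012 0 -0.013 1" --pt "0 -0.018 0 0.011 -0.001 -0.013 1" --pt "-0.001 -0.018 0 0.011 -0.001 -0.013 1" --pt "0 -0.019 0 0.011 0 -0.013 1" --pt "0 -0.015 0 0.013 0 -0.013 1" --pt "0 -0.016 0 0.013 0 -0.012 1" --pt "0 -0.015 0 0.012 0 -0.014 1" --pt "0 -0.016 0 0.012 0 -0.013 1" --pt "0 -0.015 0 0.012 0 -0.014 1" --pt "0 0 0 0 0 0 1" --pt "0 0 0 0 0 0 1" --pt "0 0 0 0 0 0 1"

```text
time: 23.25
eef_pos: [0.5116, 0.1284, 0.3259]
tcp_rot: [[0.813, 0.347, -0.467], [0.3, -0.938, -0.174], [-0.498, 0.001, -0.867]]
ft_force: [0.1, 0.1, -1.5]
gripper_width: 0.0156
grip_force: 60.0
```

Run:
```python
from h import *
o=get_obs();print(o['eef_pos'],o['joints'],o['ft_force'])
for n in('top','side'):
    im=capture(n);hsv=cv2.cvtColor(im,cv2.COLOR_RGB2HSV)
    m=cv2.inRange(hsv,(28,90,30),(50,255,255));N,_,st,c=cv2.connectedComponentsWithStats(m)
    print(n,[(c[i].round().tolist(),int(st[i,4])) for i in range(1,N) if st[i,4]>3])
    cv2.imwrite(f'pics/p_{n}.png',im[:,:,::-1])
w=[]
for a,lx,lz in((30,-.06,.22),(0,-.08,.27)):
    p,R=pour(a,25,lx,lz);w.append((p,R,8 if a else 10,1))
plan(w)
```

```text
[0.51161987 0.12835955 0.32587975] [-38.28837046  26.94729584  28.91788471  83.43056658  -7.02554959
 102.26505157 -78.13051413] [ 0.07007046  0.10690901 -1.53483244]
top [([229.0, 171.0], 31), ([233.0, 176.0], 17)]
side []
[[0,0.035,0,-0.025,0,0.017,1.0],[0,0.034,0,-0.026,0,0.015,1.0],[0,0.035,0,-0.027,0,0.014,1.0],[0,0.034,0,-0.027,0,0.012,1.0],[0,0.035,0,-0.029,0,0.011,1.0],[0,0.034,0,-0.028,0,0.009,1.0],[0.001,0.035,0,-0.029,0,0.008,1.0],[0,0.034,0,-0.03,0,0.006,1.0],[0,0.033,0,-0.023,0,0.024,1.0],[0,0.034,0,-0.024,0,0.022,1.0],[0,0.033,0,-0.026,0,0.021,1.0],[0,0.033,0,-0.026,0,0.02,1.0],[0,0.034,0,-0.028,0,0.018,1.0],[0,0.033,0,-0.028,0,0.017,1.0],[0,0.034,0,-0.03,0,0.016,1.0],[0,0.033,0,-0.03,0,0.014,1.0],[0,0.033,0,-0.03,0,0.012,1.0],[0,0.034,0,-0.032,0,0.01,1.0]]
18 end [0.4192 0.0943 0.2798]
```

Run:
```python
from h import *
Rt=Ro.from_euler('z',20.3,degrees=True)*Ro.from_euler('y',55,degrees=True);lip=HG*[1,1,0]+CX*-.07+[0,0,.165]
for n in('top','side'):
  for l in((0,.07,0),(0,-.07,0),(-.17,-.07,0),(-.17,.07,0)):print(n,l,proj(n,lip+Rt.apply(l)).round())
def B(x,y,z,t=.79):return HG+CX*(x*np.cos(t)-z*np.sin(t))+CY*y+[0,0,x*np.sin(t)+z*np.cos(t)]
for c in((.007,.098,.008),(.007,-.098,.008),(.13,-.098,.008),(.13,.098,.008),(.13,.098,.128),(.13,-.098,.128),(.007,.098,.186),(.007,-.098,.186)):print('bin',c,proj('top',B(*c)).round())
a=cv2.imread('pics/p_top.png')[110:230,150:290];b=cv2.imread('pics/p_side.png')[150:270,150:290]
cv2.imwrite('pics/j.png',cv2.resize(np.hstack([a,b]),None,fx=2.8,fy=4,interpolation=cv2.INTER_CUBIC))
```

```text
top (0, 0.07, 0) [203. 203.]
top (0, -0.07, 0) [253. 186.]
top (-0.17, -0.07, 0) [262. 217.]
top (-0.17, 0.07, 0) [205. 238.]
side (0, 0.07, 0) [242. 249.]
side (0, -0.07, 0) [247. 217.]
side (-0.17, -0.07, 0) [279. 178.]
side (-0.17, 0.07, 0) [277. 208.]
bin (0.007, 0.098, 0.008) [197. 189.]
bin (0.007, -0.098, 0.008) [258. 168.]
bin (0.13, -0.098, 0.008) [246. 134.]
bin (0.13, 0.098, 0.008) [181. 157.]
bin (0.13, 0.098, 0.128) [183. 180.]
bin (0.13, -0.098, 0.128) [254. 156.]
bin (0.007, 0.098, 0.186) [202. 227.]
bin (0.007, -0.098, 0.186) [270. 203.]
```

The only green blobs are inside the bin outline at (229,171) and (233,176), with none in the tray's outline. Level the tray and check again.

servo_tool --pt "0 0.035 0 -0.025 0 0.017 1" --pt "0 0.034 0 -0.026 0 0.015 1" --pt "0 0.035 0 -0.027 0 0.014 1" --pt "0 0.034 0 -0.027 0 0.012 1" --pt "0 0.035 0 -0.029 0 0.011 1" --pt "0 0.034 0 -0.028 0 0.009 1" --pt "0.001 0.035 0 -0.029 0 0.008 1" --pt "0 0.034 0 -0.03 0 0.006 1" --pt "0 0.033 0 -0.023 0 0.024 1" --pt "0 0.034 0 -0.024 0 0.022 1" --pt "0 0.033 0 -0.026 0 0.021 1" --pt "0 0.033 0 -0.026 0 0.02 1" --pt "0 0.034 0 -0.028 0 0.018 1" --pt "0 0.033 0 -0.028 0 0.017 1" --pt "0 0.034 0 -0.03 0 0.016 1" --pt "0 0.033 0 -0.03 0 0.014 1" --pt "0 0.033 0 -0.03 0 0.012 1" --pt "0 0.034 0 -0.032 0 0.01 1"

```text
time: 25.15
eef_pos: [0.4183, 0.0937, 0.2793]
tcp_rot: [[0.85, 0.346, 0.397], [0.314, -0.938, 0.147], [0.423, -0.001, -0.906]]
ft_force: [0.5, 0.1, -2.1]
gripper_width: 0.0155
grip_force: 60.0
```

```bash
cat >> h.py <<'E'
def green():
  for n in('top','side'):
    im=capture(n);hsv=cv2.cvtColor(im,cv2.COLOR_RGB2HSV)
    m=cv2.inRange(hsv,(24,90,25),(50,255,255));N,_,st,c=cv2.connectedComponentsWithStats(m)
    print(n,[(c[i].round().tolist(),int(st[i,4])) for i in range(1,N) if st[i,4]>5])
    cv2.imwrite(f'pics/p_{n}.png',im[:,:,::-1])
E
python3 - <<'E'
from h import *
from fk import *
o=get_obs();print(o['eef_pos'],o['joints'],o['ft_force'])
green()
# set-down: heading hd, grip point gp
q=np.array(o['joints'])
for hd,gp in((90,(.509,-.161)),(90,(.52,-.2)),(60,(.48,-.2))):
    R=tool(hd,25);p=np.array([*gp,.033])+.019*R[:,2];x=ik(p,R,q);print(hd,gp,x[0].round(1),x[1:])
R=tool(90,25);p=np.array([.509,-.153,.25])
plan([(p,R,24,1)],ease=True)
E
```

```text
[0.41833519 0.09372834 0.27927847] [-44.09497274 -15.66625507  21.45592467 130.86781358  10.19236606
  39.0224777  -98.36904744] [ 0.48821261  0.13945131 -2.14106936]
top [([228.0, 171.0], 38), ([220.0, 175.0], 37), ([233.0, 176.0], 23)]
side []
90 (0.509, -0.161) [ 43.5  37.  -24.  111.8 -11.4  45.7  31.4] (np.float64(8.512353139242303e-06), np.float64(0.005720643152742874))
90 (0.52, -0.2) [ 44.2  38.6 -21.9 107.7 -11.   48.9  33.5] (np.float64(8.337705108621122e-06), np.float64(0.005473208240205039))
60 (0.48, -0.2) [ 60.9  36.2 -36.7 120.6  -8.4  30.9   7. ] (np.float64(1.0623988436403486e-05), np.float64(0.006774051347429125))
[[0.002,0,-0.004,0,0.007,0.001,1.0],[0.004,0,-0.01,-0.001,0.019,0.001,1.0],[0.008,0,-0.016,-0.002,0.03,0.003,1.0],[0.01,0,-0.022,-0.003,0.041,0.003,1.0],[0.012,0,-0.027,-0.006,0.05,0.003,1.0],[0.015,0,-0.031,-0.01,0.058,0.003,1.0],[0.016,0,-0.035,-0.013,0.063,0.001,1.0],[0.017,0.001,-0.037,-0.019,0.069,-0.001,1.0],[0.019,0,-0.041,-0.024,0.071,-0.002,1.0],[0.019,0,-0.042,-0.029,0.073,-0.005,1.0],[0.02,0,-0.043,-0.036,0.073,-0.007,1.0],[0.021,0,-0.044,-0.041,0.071,-0.01,1.0],[0.02,0,-0.043,-0.045,0.067,-0.011,1.0],[0.02,0,-0.044,-0.05,0.063,-0.014,1.0],[0.019,0,-0.042,-0.052,0.058,-0.015,1.0],[0.019,0.001,-0.04,-0.053,0.051,-0.016,1.0],[0.017,0,-0.038,-0.053,0.044,-0.017,1.0],[0.016,0,-0.034,-0.051,0.037,-0.016,1.0],[0.015,0,-0.031,-0.048,0.03,-0.015,1.0],[0.012,0,-0.027,-0.042,0.024,-0.014,1.0],[0.01,0,-0.022,-0.035,0.018,-0.012,1.0],[0.008,0,-0.016,-0.027,0.012,-0.009,1.0],[0.005,0,-0.011,-0.016,0.007,-0.005,1.0],[0.001,0,-0.003,-0.006,0.003,-0.002,1.0]]
24 end [ 0.509  -0.1529  0.25  ]
```

Run:
```python
from h import *
for f in('pics/g.png','pics/p_side.png','pics/p_top.png'):
    im=cv2.imread(f);hsv=cv2.cvtColor(im,cv2.COLOR_BGR2HSV)
    m=cv2.inRange(hsv,(24,90,25),(50,255,255));m=cv2.morphologyEx(m,cv2.MORPH_CLOSE,np.ones((3,3)));N,_,st,c=cv2.connectedComponentsWithStats(m)
    print(f,[(c[i].round().tolist(),int(st[i,4])) for i in range(1,N) if st[i,4]>2])
a=cv2.imread('pics/p_top.png')[110:230,150:290];b=cv2.imread('pics/p_side.png')[150:270,150:290]
cv2.imwrite('pics/j.png',cv2.resize(np.vstack([cv2.resize(a,None,fx=2.4,fy=2.4,interpolation=2),cv2.resize(b,None,fx=2.4,fy=2.4,interpolation=2)]),None,fx=1,fy=1))
```

```text
pics/g.png [([525.0, 236.0], 524), ([473.0, 237.0], 526), ([460.0, 282.0], 569), ([516.0, 289.0], 594)]
pics/p_side.png []
pics/p_top.png [([226.0, 174.0], 124)]
```

View pics/j.png

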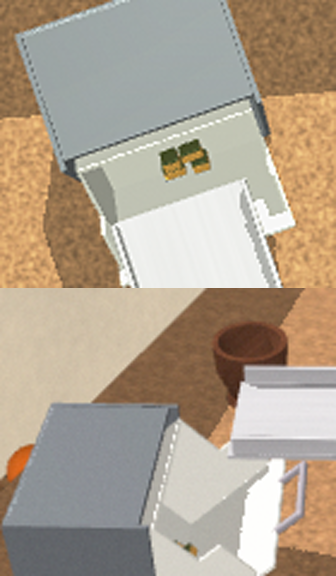

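The last picture shows the trimmings clustered in the bin at top crop (185,158) and the tray empty. Carry the tray back to open table.

servo_tool --pt "0.006 0 -0.014 -0.001 0.026 0.002 1" --pt "0.008 0 -0.016 -0.002 0.03 0.003 1" --pt "0.01 0 -0.022 -0.003 0.041 0.003 1" --pt "0.012 0 -0.027 -0.006 0.05 0.003 1" --pt "0.015 0 -0.031 -0.01 0.058 0.003 1" --pt "0.016 0 -0.035 -0.013 0.063 0.001 1" --pt "0.017 0.001 -0.037 -0.019 0.069 -0.001 1" --pt "0.019 0 -0.041 -0.024 0.071 -0.002 1" --pt "0.019 0 -0.042 -0.029 0.073 -0.005 1" --pt "0.02 0 -0.043 -0.036 0.073 -0.007 1" --pt "0.021 0 -0.044 -0.041 0.071 -0.01 1" --pt "0.02 0 -0.043 -0.045 0.067 -0.011 1" --pt "0.02 0 -0.044 -0.05 0.063 -0.014 1" --pt "0.019 0 -0.042 -0.052 0.058 -0.015 1" --pt "0.019 0.001 -0.04 -0.053 0.051 -0.016 1" --pt "0.017 0 -0.038 -0.053 0.044 -0.017 1" --pt "0.016 0 -0.034 -0.051 0.037 -0.016 1" --pt "0.015 0 -0.031 -0.048 0.03 -0.015 1" --pt "0.012 0 -0.027 -0.042 0.024 -0.014 1" --pt "0.01 0 -0.022 -0.035 0.018 -0.012 1"

```text
time: 27.25
eef_pos: [0.4117, -0.0976, 0.316]
tcp_rot: [[0.05, 0.994, 0.1], [0.925, -0.084, 0.372], [0.378, 0.074, -0.923]]
ft_force: [0.5, 0.1, -2.2]
gripper_width: 0.0153
grip_force: 60.0
```

Run:
```python
from h import *
o=get_obs();print(o['eef_pos'],o['joints'],o['ft_force'])
R=tool(90,25)
plan([((.509,-.153,.19),R,5,1),((.509,-.153,.05),R,8,1),((.509,-.153,.024),R,4,1)])
```

```text
[ 0.41173683 -0.0976483   0.31597422] [-63.06021642 -19.07451834  73.82080231 115.28554181  -4.58437425
  68.26125678   7.82653261] [ 0.49873171  0.08528539 -2.22441395]
[[0.013,0.006,-0.006,-0.094,0.092,0.105,1.0],[0.013,0.007,-0.006,-0.096,0.093,0.103,1.0],[0.013,0.006,-0.006,-0.097,0.095,0.1,1.0],[0.013,0.007,-0.006,-0.1,0.095,0.097,1.0],[0.013,0.006,-0.006,-0.101,0.096,0.093,1.0],[0,0,0,-0.037,0,0.079,1.0],[0,0,0,-0.037,0,0.08,1.0],[0,0,0,-0.037,0,0.079,1.0],[0,0,0,-0.037,0,0.08,1.0],[0,0,0,-0.037,0,0.079,1.0],[0,0,0,-0.037,0.001,0.079,1.0],[0,0,0,-0.037,0,0.08,1.0],[0,0,0,-0.037,0,0.079,1.0],[0,0,0,-0.014,0,0.029,1.0],[0,0,0,-0.013,0,0.03,1.0],[0,0,0,-0.014,0,0.029,1.0],[0,0,0,-0.014,0,0.03,1.0]]
17 end [ 0.5091 -0.1531  0.024 ]
```

Run:
```python
from h import *
plan([((.50,-.14,.27),tool(90,25),8,1)])
```

```text
[[0.008,0.004,-0.004,-0.033,0.055,0.022,1.0],[0.008,0.004,-0.004,-0.033,0.055,0.022,1.0],[0.008,0.004,-0.003,-0.033,0.055,0.02,1.0],[0.008,0.004,-0.004,-0.034,0.055,0.019,1.0],[0.009,0.004,-0.004,-0.034,0.055,0.019,1.0],[0.008,0.004,-0.004,-0.035,0.055,0.018,1.0],[0.008,0.004,-0.004,-0.036,0.056,0.016,1.0],[0.008,0.004,-0.003,-0.035,0.055,0.016,1.0]]
8 end [ 0.5001 -0.14    0.2701]
```

servo_tool --pt "0.008 0.004 -0.004 -0.033 0.055 0.022 1" --pt "0.008 0.004 -0.004 -0.033 0.055 0.022 1" --pt "0.008 0.004 -0.003 -0.033 0.055 0.02 1" --pt "0.008 0.004 -0.004 -0.034 0.055 0.019 1" --pt "0.009 0.004 -0.004 -0.034 0.055 0.019 1" --pt "0.008 0.004 -0.004 -0.035 0.055 0.018 1" --pt "0.008 0.004 -0.004 -0.036 0.056 0.016 1" --pt "0.008 0.004 -0.003 -0.035 0.055 0.016 1"

```text
time: 28.05
eef_pos: [0.4091, -0.0914, 0.321]
tcp_rot: [[0.005, 0.997, 0.073], [0.927, -0.031, 0.373], [0.374, 0.066, -0.925]]
ft_force: [-0.4, -0.4, -1.9]
gripper_width: 0.0156
grip_force: 60.0
```

Run:
```python
from h import *
o=get_obs();print(o['eef_pos'],o['joints'],o['ft_force'])
R=tool(90,25)
plan([((.51,-.153,.18),R,6,1),((.51,-.153,.06),R,8,1)])
```

```text
[ 0.40906382 -0.09139667  0.32098947] [-64.20419429 -19.0813839   73.7627483  114.52619092  -4.26622716
  70.14658041   9.16515474] [-0.44655801 -0.37650864 -1.93476005]
[[0.008,0.006,0,-0.091,0.078,0.096,1.0],[0.007,0.005,-0.001,-0.092,0.079,0.093,1.0],[0.008,0.006,0,-0.093,0.08,0.093,1.0],[0.008,0.006,0,-0.094,0.081,0.09,1.0],[0.008,0.005,0,-0.095,0.082,0.088,1.0],[0.007,0.006,-0.001,-0.095,0.083,0.087,1.0],[0,0,0,-0.032,0,0.068,1.0],[0,0,0,-0.031,0,0.068,1.0],[0,0,0,-0.032,0,0.068,1.0],[0,0,0,-0.032,0,0.068,1.0],[0,0,0,-0.032,0,0.068,1.0],[0,0,0,-0.031,0,0.068,1.0],[0,0,0,-0.032,-0.001,0.068,1.0],[0,0,0,-0.032,0,0.068,1.0]]
14 end [ 0.5099 -0.153   0.0599]
```

Run:
```python
from h import *; from fk import *
q=np.array(get_obs()['joints'])
for hd,l,p in((60,25,(.46,.02,.28)),(90,10,(.48,-.05,.28)),(90,25,(.509,-.153,.25)),(45,25,(.47,.05,.28))):
    x=ik(np.array(p),tool(hd,l),q,.002);print(hd,l,p,x[0].round(1),x[1].round(4),x[2].round(1))
plan([((.45,.02,.30),tool(55,22),10,1)])
```

```text
60 25 (0.46, 0.02, 0.28) [-65.5  -6.5  70.5 120.6 -21.3  54.3 -13.1] 0.0 0.0
90 10 (0.48, -0.05, 0.28) [-47.8  11.6  64.7 109.  -21.1  70.9  24.6] 0.0 0.0
90 25 (0.509, -0.153, 0.25) [-14.7  25.   54.5 101.6 -37.9  85.   51.1] 0.0 0.0
45 25 (0.47, 0.05, 0.28) [-60.3  -9.1  56.9 123.3 -14.5  44.9 -38.7] 0.0 0.0
[[-0.01,-0.001,0.036,0.048,0.018,0.032,1.0],[-0.01,-0.001,0.035,0.049,0.015,0.032,1.0],[-0.01,-0.002,0.036,0.049,0.011,0.032,1.0],[-0.01,-0.001,0.036,0.05,0.008,0.033,1.0],[-0.01,-0.001,0.036,0.051,0.005,0.032,1.0],[-0.01,-0.001,0.035,0.051,0.002,0.032,1.0],[-0.01,-0.002,0.036,0.051,-0.002,0.032,1.0],[-0.01,-0.001,0.036,0.051,-0.005,0.032,1.0],[-0.01,-0.001,0.035,0.05,-0.009,0.032,1.0],[-0.01,-0.001,0.036,0.05,-0.012,0.032,1.0]]
10 end [0.45   0.02   0.2999]
```

Run:
```python
from h import *; from fk import *
o=get_obs();q=np.array(o['joints']);p0,R0=fk(q,PAR,S);print(p0-o['eef_pos'])
q1=ik(np.array((.509,-.153,.25)),tool(90,25),q,.002)[0]
w=[]
for i in range(1,15):
    P,Q=fk(q+(q1-q)*i/14,PAR,S);w.append((P,Q,1,1))
    if i%4==0:print(i,P.round(3),Q[:,0].round(2),Q[:,2].round(2))
plan(w)
```

```text
[-0.01331687 -0.00139937  0.0012752 ]
4 [ 0.413 -0.097  0.341] [0.   0.95 0.32] [ 0.09  0.32 -0.94]
8 [ 0.447 -0.106  0.328] [-0.    0.95  0.32] [ 0.05  0.32 -0.95]
12 [ 0.489 -0.132  0.283] [-0.    0.93  0.38] [ 0.01  0.38 -0.93]
[[-0.016,-0.013,-0.003,0.002,-0.05,-0.05,1.0],[0.001,-0.008,0,0.006,0.021,-0.027,1.0],[0.003,-0.007,-0.001,0.002,0.026,-0.016,1.0],[0.003,-0.006,-0.001,-0.001,0.031,-0.007,1.0],[0.005,-0.003,0,-0.006,0.036,0.003,1.0],[0.006,-0.001,-0.001,-0.012,0.041,0.011,1.0],[0.007,0.001,0,-0.019,0.044,0.02,1.0],[0.006,0.003,-0.001,-0.026,0.048,0.027,1.0],[0.007,0.005,0,-0.035,0.05,0.035,1.0],[0.007,0.008,0,-0.045,0.051,0.041,1.0],[0.006,0.01,0,-0.054,0.052,0.046,1.0],[0.005,0.013,0.001,-0.065,0.051,0.051,1.0],[0.004,0.015,0,-0.075,0.05,0.054,1.0],[0.002,0.017,0.001,-0.086,0.047,0.057,1.0]]
14 end [ 0.509  -0.1531  0.25  ]
```

servo_tool --pt "0 -0.009 0 0.008 0.012 -0.035 1" --pt "0.001 -0.008 0 0.006 0.021 -0.027 1" --pt "0.003 -0.007 -0.001 0.002 0.026 -0.016 1" --pt "0.003 -0.006 -0.001 -0.001 0.031 -0.007 1" --pt "0.005 -0.003 0 -0.006 0.036 0.003 1" --pt "0.006 -0.001 -0.001 -0.012 0.041 0.011 1" --pt "0.007 0.001 0 -0.019 0.044 0.02 1" --pt "0.006 0.003 -0.001 -0.026 0.048 0.027 1"

```text
time: 28.85
eef_pos: [0.4258, -0.0879, 0.3399]
tcp_rot: [[0.002, 0.999, 0.052], [0.949, -0.019, 0.313], [0.314, 0.048, -0.948]]
ft_force: [0.1, 0.3, -2.2]
gripper_width: 0.0153
grip_force: 60.0
```

Run:
```python
from h import *
log();o=get_obs();print(o['eef_pos'],o['joints'],o['tcp_rot'])
plan([((.45,.02,.30),tool(55,22),10,1)])
```

```text
[ 0.42575766 -0.08789026  0.33987092] [-68.74001151 -19.0517256   73.75595091 110.99079747  -0.1932996
  72.85761157   3.83306807] [[ 0.00243377  0.99865304  0.05182849]
 [ 0.94943968 -0.01857875  0.31339931]
 [ 0.31394008  0.04844528 -0.94820603]]
[[-0.01,0.003,0.036,0.045,0.01,0.036,1.0],[-0.01,0.003,0.037,0.045,0.007,0.037,1.0],[-0.011,0.003,0.036,0.046,0.004,0.037,1.0],[-0.01,0.003,0.037,0.045,0,0.038,1.0],[-0.01,0.003,0.036,0.045,-0.002,0.037,1.0],[-0.01,0.003,0.037,0.045,-0.006,0.038,1.0],[-0.01,0.003,0.036,0.044,-0.009,0.038,1.0],[-0.01,0.003,0.036,0.044,-0.012,0.037,1.0],[-0.011,0.004,0.037,0.042,-0.015,0.038,1.0],[-0.01,0.003,0.036,0.041,-0.018,0.038,1.0]]
10 end [0.45 0.02 0.3 ]
```

servo_tool --pt "-0.01 0.003 0.036 0.045 0.01 0.036 1" --pt "-0.01 0.003 0.037 0.045 0.007 0.037 1" --pt "-0.011 0.003 0.036 0.046 0.004 0.037 1" --pt "-0.01 0.003 0.037 0.045 0 0.038 1" --pt "-0.01 0.003 0.036 0.045 -0.002 0.037 1" --pt "-0.01 0.003 0.037 0.045 -0.006 0.038 1" --pt "-0.01 0.003 0.036 0.044 -0.009 0.038 1" --pt "-0.01 0.003 0.036 0.044 -0.012 0.037 1" --pt "-0.011 0.004 0.037 0.042 -0.015 0.038 1" --pt "-0.01 0.003 0.036 0.041 -0.018 0.038 1"

```text
time: 29.85
eef_pos: [0.4495, 0.02, 0.2993]
tcp_rot: [[0.534, 0.817, 0.215], [0.758, -0.576, 0.307], [0.375, -0.001, -0.927]]
ft_force: [0.2, -0.2, -2.4]
gripper_width: 0.0157
grip_force: 60.0
```

Run:
```python
from h import *; from fk import *
log();o=get_obs();print(o['eef_pos'],o['joints'])
q=np.array(o['joints'])
for hd,p in((20.3,(.48,.115)),(30,(.5,.05)),(45,(.5,.0)),(60,(.5,-.05)),(75,(.51,-.1))):
    x=ik(np.array([*p,.27]),tool(hd,25),q,.002);q=x[0];print(hd,p,q.round(1),x[1].round(4))
plan([((.48,.11,.28),tool(25,22),8,1)])
```

```text
[0.44952176 0.01996344 0.29930963] [-55.83395565 -12.24984012  53.95418461 121.05416166  -9.60512691
  53.2942697  -31.66166253]
20.3 (0.48, 0.115) [-53.   -6.8  35.  125.8   1.9  34.9 -88.3] 0.0
30 (0.5, 0.05) [-52.4  -4.6  48.2 123.5 -14.2  38.6 -54. ] 0.0
45 (0.5, 0.0) [-4.540e+01  1.000e-01  5.480e+01  1.202e+02 -2.830e+01  4.950e+01
 -1.890e+01] 0.0
60 (0.5, -0.05) [-33.2   7.7  55.1 115.  -35.4  63.3   8.7] 0.0
75 (0.51, -0.1) [-20.9  16.   52.1 107.4 -37.3  75.8  29.9] 0.0
[[-0.016,0,0.038,0.048,-0.017,0.033,1.0],[-0.015,0,0.039,0.047,-0.02,0.032,1.0],[-0.016,0,0.038,0.046,-0.024,0.031,1.0],[-0.015,0,0.038,0.044,-0.028,0.031,1.0],[-0.016,0,0.039,0.043,-0.031,0.03,1.0],[-0.016,0,0.038,0.041,-0.034,0.03,1.0],[-0.015,0,0.039,0.038,-0.037,0.028,1.0],[-0.016,0,0.038,0.036,-0.041,0.028,1.0]]
8 end [0.48   0.1101 0.28  ]
```

Run:
```python
from h import *
plan([((.51,-.06,.26),tool(55,25),8,1),((.515,-.15,.23),tool(80,25),10,1)])
```

```text
[[0,0.004,0,-0.027,0.06,0.016,1.0],[0,0.004,-0.001,-0.027,0.059,0.015,1.0],[0,0.004,0,-0.027,0.06,0.015,1.0],[0,0.005,0,-0.027,0.06,0.015,1.0],[0,0.004,0,-0.028,0.059,0.015,1.0],[0,0.004,-0.001,-0.027,0.06,0.015,1.0],[0,0.004,0,-0.028,0.06,0.014,1.0],[0,0.004,0,-0.027,0.059,0.015,1.0],[0.012,0,-0.025,-0.038,0.028,-0.001,1.0],[0.011,0,-0.025,-0.04,0.026,-0.002,1.0],[0.012,0,-0.026,-0.041,0.025,-0.003,1.0],[0.012,0,-0.025,-0.041,0.023,-0.002,1.0],[0.012,0,-0.025,-0.043,0.021,-0.004,1.0],[0.011,0,-0.025,-0.043,0.02,-0.003,1.0],[0.012,0,-0.025,-0.044,0.018,-0.004,1.0],[0.012,0,-0.025,-0.044,0.016,-0.004,1.0],[0.012,0,-0.026,-0.045,0.014,-0.005,1.0],[0.011,0,-0.025,-0.046,0.012,-0.005,1.0]]
18 end [ 0.515  -0.15    0.2301]
```

servo_tool --pt "0 0.004 0 -0.027 0.06 0.016 1" --pt "0 0.004 -0.001 -0.027 0.059 0.015 1" --pt "0 0.004 0 -0.027 0.06 0.015 1" --pt "0 0.005 0 -0.027 0.06 0.015 1" --pt "0 0.004 0 -0.028 0.059 0.015 1" --pt "0 0.004 -0.001 -0.027 0.06 0.015 1" --pt "0 0.004 0 -0.028 0.06 0.014 1" --pt "0 0.004 0 -0.027 0.059 0.015 1"

```text
time: 30.65
eef_pos: [0.511, -0.0603, 0.2597]
tcp_rot: [[0.518, 0.821, 0.242], [0.744, -0.571, 0.345], [0.421, 0.001, -0.907]]
ft_force: [0.4, 0.6, -1.7]
gripper_width: 0.0157
grip_force: 60.0
```

Run:
```python
from h import *
log();o=get_obs();print(o['eef_pos'],o['joints'])
plan([((.515,-.15,.23),tool(80,25),11,1)])
```

```text
[ 0.51104034 -0.06027481  0.25965273] [-43.66328952  12.30430587  69.94496602 116.93531108 -42.0201764
  61.68049436  12.19589754]
[[0.011,0,-0.023,-0.035,0.025,-0.001,1.0],[0.01,0,-0.022,-0.036,0.023,-0.002,1.0],[0.011,0,-0.023,-0.037,0.022,-0.002,1.0],[0.011,0,-0.023,-0.037,0.021,-0.003,1.0],[0.01,0,-0.023,-0.039,0.019,-0.003,1.0],[0.011,0,-0.022,-0.039,0.018,-0.003,1.0],[0.01,0.001,-0.023,-0.039,0.017,-0.004,1.0],[0.011,0,-0.023,-0.04,0.015,-0.004,1.0],[0.011,0,-0.023,-0.041,0.013,-0.004,1.0],[0.01,0,-0.022,-0.041,0.012,-0.004,1.0],[0.011,0,-0.023,-0.042,0.011,-0.004,1.0]]
11 end [ 0.515  -0.1501  0.2299]
```

servo_tool --pt "0.011 0 -0.023 -0.035 0.025 -0.001 1" --pt "0.01 0 -0.022 -0.036 0.023 -0.002 1" --pt "0.011 0 -0.023 -0.037 0.022 -0.002 1" --pt "0.011 0 -0.023 -0.037 0.021 -0.003 1" --pt "0.01 0 -0.023 -0.039 0.019 -0.003 1" --pt "0.011 0 -0.022 -0.039 0.018 -0.003 1" --pt "0.01 0.001 -0.023 -0.039 0.017 -0.004 1" --pt "0.011 0 -0.023 -0.04 0.015 -0.004 1" --pt "0.011 0 -0.023 -0.041 0.013 -0.004 1" --pt "0.01 0 -0.022 -0.041 0.012 -0.004 1" --pt "0.011 0 -0.023 -0.042 0.011 -0.004 1"

```text
time: 31.75
eef_pos: [0.515, -0.1501, 0.2301]
tcp_rot: [[0.156, 0.985, 0.074], [0.892, -0.172, 0.417], [0.423, 0.001, -0.906]]
ft_force: [0.1, -1.1, -1.5]
gripper_width: 0.0153
grip_force: 60.0
```

Run:
```python
from h import *
log();o=get_obs();print(o['eef_pos'],o['joints'],o['tcp_rot'])
plan([((.51,-.165,.05),tool(88,25),12,1),((.51,-.165,.025),tool(88,25),4,1)])
```

```text
[ 0.51500705 -0.15012717  0.23006992] [-16.78091737  26.05806075  57.34883377 106.61733739 -44.20975318
  78.56670734  47.28613187] [[ 1.55822834e-01  9.85029075e-01  7.37357875e-02]
 [ 8.92399063e-01 -1.72386337e-01  4.17021418e-01]
 [ 4.23489264e-01  8.20288250e-04 -9.05900751e-01]]
[[0.003,0,-0.007,-0.038,-0.001,0.065,1.0],[0.003,0,-0.006,-0.037,-0.001,0.065,1.0],[0.003,0,-0.007,-0.038,-0.001,0.066,1.0],[0.004,0,-0.007,-0.037,-0.002,0.065,1.0],[0.003,0,-0.006,-0.038,-0.001,0.065,1.0],[0.003,0,-0.007,-0.038,-0.001,0.065,1.0],[0.003,0,-0.006,-0.037,-0.002,0.066,1.0],[0.003,0,-0.007,-0.038,-0.001,0.065,1.0],[0.003,0,-0.007,-0.037,-0.002,0.065,1.0],[0.003,0,-0.006,-0.038,-0.002,0.066,1.0],[0.004,-0.001,-0.007,-0.037,-0.001,0.065,1.0],[0.003,0,-0.007,-0.038,-0.002,0.065,1.0],[0,0,0,-0.013,0,0.028,1.0],[0,0,0,-0.013,0,0.029,1.0],[0,0,0,-0.013,0,0.028,1.0],[0,0,0,-0.013,0,0.029,1.0]]
16 end [ 0.51   -0.1649  0.0249]
```

servo_tool --pt "0.003 0 -0.007 -0.038 -0.001 0.065 1" --pt "0.003 0 -0.006 -0.037 -0.001 0.065 1" --pt "0.003 0 -0.007 -0.038 -0.001 0.066 1" --pt "0.004 0 -0.007 -0.037 -0.002 0.065 1" --pt "0.003 0 -0.006 -0.038 -0.001 0.065 1" --pt "0.003 0 -0.007 -0.038 -0.001 0.065 1" --pt "0.003 0 -0.006 -0.037 -0.002 0.066 1" --pt "0.003 0 -0.007 -0.038 -0.001 0.065 1" --pt "0.003 0 -0.007 -0.037 -0.002 0.065 1" --pt "0.003 0 -0.006 -0.038 -0.002 0.066 1" --pt "0.004 -0.001 -0.007 -0.037 -0.001 0.065 1" --pt "0.003 0 -0.007 -0.038 -0.002 0.065 1" --pt "0 0 0 -0.013 0 0.028 1" --pt "0 0 0 -0.013 0 0.029 1" --pt "0 0 0 -0.013 0 0.028 1" --pt "0 0 0 0 0 0 1"

```text
time: 33.35
eef_pos: [0.5099, -0.1644, 0.0319]
tcp_rot: [[0.032, 0.999, 0.015], [0.906, -0.036, 0.422], [0.423, 0.0, -0.906]]
ft_force: [-0.6, -0.2, -2.6]
gripper_width: 0.0159
grip_force: 60.0
```

Run:
```python
from h import *
log();o=get_obs();print(o['eef_pos'],o['joints'],o['tcp_rot'],o['ft_force'])
p=np.array(o['eef_pos']);z=p[2]
plan([((p[0],p[1],.0165),tool(88,25),6,1)])
```

```text
[ 0.50987002 -0.16441219  0.031867  ] [ -5.22474458  42.53540679  44.69196118 111.84266903 -55.33487822
  66.94476499  69.96549932] [[ 3.22099664e-02  9.99364110e-01  1.52935608e-02]
 [ 9.05686486e-01 -3.56555088e-02  4.22446059e-01]
 [ 4.22722730e-01  2.44197931e-04 -9.06259033e-01]] [-0.55935509 -0.19943428 -2.5516366 ]
[[0,0,0,-0.005,0,0.012,1.0],[0,0,0,-0.006,0,0.011,1.0],[0,0,0,-0.005,0,0.012,1.0],[0,0,0,-0.006,0,0.011,1.0],[0,0,0,-0.005,0,0.012,1.0],[0,0,0,-0.005,0,0.012,1.0]]
6 end [ 0.5099 -0.1643  0.0165]
```

servo_tool --pt "0 0 0 -0.005 0 0.012 1" --pt "0 0 0 -0.006 0 0.011 1" --pt "0 0 0 -0.005 0 0.012 1" --pt "0 0 0 -0.006 0 0.011 1" --pt "0 0 0 -0.005 0 0.011 1" --pt "0 0 0 0 0 0 1"

```text
time: 33.95
eef_pos: [0.5099, -0.1646, 0.0194]
tcp_rot: [[0.032, 0.999, 0.015], [0.906, -0.036, 0.422], [0.423, 0.0, -0.906]]
ft_force: [-0.3, 0.1, -2.2]
gripper_width: 0.0155
grip_force: 60.0
```

servo_tool --pt "0 0 0 -0.002 0 0.005 1" --pt "0 0 0 -0.002 0 0.005 1" --pt "0 0 0 -0.002 0 0.005 1" --pt "0 0 0 0 0 0 1" --pt "0 0 0 0 0 0 1"

```text
time: 34.45
eef_pos: [0.5101, -0.1644, 0.0165]
tcp_rot: [[0.032, 0.999, 0.016], [0.906, -0.036, 0.422], [0.423, 0.001, -0.906]]
ft_force: [0.6, -0.5, -1.8]
gripper_width: 0.0155
grip_force: 60.0
```

servo_tool --pt "0 0 0 -0.001 0 0.003 1" --pt "0 0 0 -0.001 0 0.002 1" --pt "0 0 0 -0.001 0 0.003 1" --pt "0 0 0 0 0 0 1" --pt "0 0 0 0 0 0 1"

```text
time: 34.95
eef_pos: [0.5102, -0.1645, 0.0156]
tcp_rot: [[0.032, 0.999, 0.016], [0.905, -0.036, 0.423], [0.423, 0.001, -0.906]]
ft_force: [-0.1, -0.8, 6.2]
gripper_width: 0.0151
grip_force: 60.0
```

servo_tool --pt "0 0 0 0 0 0 -0.3" --pt "0 0 0 0 0 0 -0.3" --pt "0 0 0 0 0 0 -0.3" --pt "0 0 0 0 0 0 -0.3" --pt "0 0 0 0 0 0 -0.3" --pt "0 0 0 0 0 0 -0.3" --pt "0 0 0 0 0 -0.1 -0.3" --pt "0 0 0 0 0 -0.2 -0.3" --pt "0 0 0 0 0 -0.2 -0.3" --pt "0 0 0 0 0 -0.2 -0.3" --pt "0 0 0 0 0 -0.2 -0.3" --force 12

```text
time: 36.05
eef_pos: [0.5067, -0.242, 0.1809]
tcp_rot: [[0.033, 0.999, 0.017], [0.906, -0.037, 0.421], [0.421, 0.002, -0.907]]
ft_force: [0.4, -0.2, -0.5]
gripper_width: 0.0567
grip_force: 0.0
```

Run:
```python
from h import *
log();o=get_obs();print(o['eef_pos'],o['joints'],o['gripper_width'])
off=np.array([-.0007,-.0007,0]);P,Q=binpose(.785,.6*.785,off,.012);print(P)
plan([(P-.12*Q[:,2],Q,15,.1)])
im=capture('side');cv2.imwrite('pics/k.png',im[:,:,::-1])
im=capture('top');cv2.imwrite('pics/l.png',im[:,:,::-1])
# tray white blob in top image
h=cv2.cvtColor(im,cv2.COLOR_RGB2HSV);m=cv2.inRange(h,(0,0,120),(180,45,255));m[:, :240]=0;m[:180]=0;m[280:]=0;m[:,400:]=0
N,_,st,c=cv2.connectedComponentsWithStats(m);print([st[i].tolist() for i in range(1,N) if st[i,4]>200])
```

```text
[ 0.50667305 -0.24200192  0.18089772] [ -2.11404817  34.14486286  51.16265859 101.27473786 -43.54299612
  81.26487505  62.67054121] 0.056656346171521654
[0.53149121 0.13533054 0.15175991]
[[-0.016,-0.014,-0.02,0.119,-0.013,0.027,0.1],[-0.016,-0.014,-0.02,0.12,-0.01,0.023,0.1],[-0.015,-0.014,-0.021,0.12,-0.007,0.021,0.1],[-0.016,-0.014,-0.02,0.122,-0.003,0.018,0.1],[-0.016,-0.014,-0.02,0.121,0,0.016,0.1],[-0.016,-0.014,-0.02,0.122,0.004,0.012,0.1],[-0.015,-0.014,-0.021,0.122,0.007,0.011,0.1],[-0.016,-0.014,-0.02,0.122,0.011,0.007,0.1],[-0.016,-0.014,-0.02,0.121,0.014,0.006,0.1],[-0.016,-0.014,-0.02,0.122,0.019,0.003,0.1],[-0.015,-0.014,-0.021,0.12,0.022,0.001,0.1],[-0.016,-0.014,-0.02,0.12,0.026,-0.001,0.1],[-0.016,-0.014,-0.02,0.119,0.03,-0.003,0.1],[-0.016,-0.014,-0.02,0.118,0.033,-0.005,0.1],[-0.015,-0.014,-0.021,0.116,0.038,-0.007,0.1]]
15 end [0.4805 0.1164 0.2588]
[[240, 180, 33, 47, 973], [279, 207, 58, 49, 2613]]
```

servo_tool --pt "-0.016 -0.014 -0.02 0.119 -0.013 0.027 0.1" --pt "-0.016 -0.014 -0.02 0.12 -0.01 0.023 0.1" --pt "-0.015 -0.014 -0.021 0.12 -0.007 0.021 0.1" --pt "-0.016 -0.014 -0.02 0.122 -0.003 0.018 0.1" --pt "-0.016 -0.014 -0.02 0.121 0 0.016 0.1" --pt "-0.016 -0.014 -0.02 0.122 0.004 0.012 0.1" --pt "-0.015 -0.014 -0.021 0.122 0.007 0.011 0.1" --pt "-0.016 -0.014 -0.02 0.122 0.011 0.007 0.1" --pt "-0.016 -0.014 -0.02 0.121 0.014 0.006 0.1" --pt "-0.016 -0.014 -0.02 0.122 0.019 0.003 0.1" --pt "-0.015 -0.014 -0.021 0.12 0.022 0.001 0.1" --pt "-0.016 -0.014 -0.02 0.12 0.026 -0.001 0.1" --pt "-0.016 -0.014 -0.02 0.119 0.03 -0.003 0.1" --pt "-0.016 -0.014 -0.02 0.118 0.033 -0.005 0.1" --pt "-0.015 -0.014 -0.021 0.116 0.038 -0.007 0.1" --pt "0 0 0 0 0 0 0.1"

```text
time: 37.75
eef_pos: [0.4795, 0.1209, 0.2568]
tcp_rot: [[-0.354, 0.833, 0.424], [0.935, 0.316, 0.161], [0.0, 0.454, -0.891]]
ft_force: [-0.1, -1.3, -1.0]
gripper_width: 0.0394
grip_force: 0.0
```

Run:
```python
from h import *
log();o=get_obs();print(o['eef_pos'],o['joints'],o['gripper_width'])
off=np.array([-.0007,-.0007,0]);P,Q=binpose(.785,.6*.785,off,.012)
plan([(P-.05*Q[:,2],Q,5,.1),(P,Q,5,.1)])
```

```text
[0.47946191 0.12086299 0.25681897] [-51.40184063  -7.16775101  30.72619654 128.52372188   6.46202206
  30.76369169  -4.0116316 ] 0.03940873811956431
[[0,0,0.001,-0.005,0,0.068,0.1],[0,-0.001,0.001,-0.004,0,0.068,0.1],[0,0,0.001,-0.005,0.001,0.068,0.1],[0,-0.001,0.001,-0.005,0,0.068,0.1],[0,0,0,-0.004,0,0.068,0.1],[0,0,0,0,0,0.05,0.1],[0,0,0,0,0,0.05,0.1],[0,0,0,0,0,0.05,0.1],[0,0,0,0,0,0.05,0.1],[0,0,0,0,0,0.05,0.1]]
10 end [0.5314 0.1354 0.1518]
```

servo_tool --pt "0 0 0.001 -0.005 0 0.068 0.1" --pt "0 -0.001 0.001 -0.004 0 0.068 0.1" --pt "0 0 0.001 -0.005 0.001 0.068 0.1" --pt "0 -0.001 0.001 -0.005 0 0.068 0.1" --pt "0 0 0 -0.004 0 0.068 0.1" --pt "0 0 0 0 0 0.05 0.1" --pt "0 0 0 0 0 0.05 0.1" --pt "0 0 0 0 0 0.05 0.1" --pt "0 0 0 0 0 0.05 0.1" --pt "0 0 0 0 0 0.05 0.1" --pt "0 0 0 0 0 0 1" --pt "0 0 0 0 0 0 1" --pt "0 0 0 0 0 0 1" --pt "0 0 0 0 0 0 1" --pt "0 0 0 0 0 0 1" --pt "0 0 0 0 0 0 1" --force 12

```text
time: 39.35
eef_pos: [0.5323, 0.1321, 0.1514]
tcp_rot: [[-0.342, 0.838, 0.425], [0.94, 0.305, 0.156], [0.001, 0.453, -0.891]]
ft_force: [-3.0, -0.9, 4.0]
gripper_width: 0.0093
grip_force: 12.0
```

Run:
```python
from h import *
log();o=get_obs();print(o['eef_pos'],o['joints'],o['gripper_width'],o['grip_force'],o['ft_force'])
off=np.array([-.0007,-.0007,0]);dep=.012
w=[];n=20
for i in range(1,n+1):
    f=i/n;f=f*f*(3-2*f);th=.79*(1-f)
    P,Q=binpose(th,.6*th,off,dep);w.append((P,Q,1,1))
plan(w)
```

```text
[0.53233644 0.132088   0.15143933] [-43.68308858  10.52512499  29.29501395 129.97214414 -27.14556921
  15.4227407   28.58843637] 0.009257536461115807 12.000506669282913 [-3.03079167 -0.94168194  3.99258203]
[[0,0.001,-0.003,0.017,0.003,-0.001,1.0],[0.006,0,0,0,0.017,-0.005,1.0],[0.01,0,0,0,0.026,-0.008,1.0],[0.013,0,0,0,0.035,-0.01,1.0],[0.016,0,0,0,0.043,-0.011,1.0],[0.018,0,0,0,0.049,-0.012,1.0],[0.02,0,0,0,0.054,-0.012,1.0],[0.021,0,0,0,0.059,-0.012,1.0],[0.022,0,0,0,0.061,-0.01,1.0],[0.022,0,0,0,0.062,-0.009,1.0],[0.023,0,0,0,0.063,-0.007,1.0],[0.022,0,0,0,0.061,-0.006,1.0],[0.021,0,0,0,0.06,-0.005,1.0],[0.02,0,0,0,0.055,-0.002,1.0],[0.018,0,0,0,0.051,-0.002,1.0],[0.016,0,0,0,0.044,-0.001,1.0],[0.013,0,0,0,0.036,0,1.0],[0.01,0,0,0,0.028,0,1.0],[0.006,0,0,0,0.017,0.001,1.0],[0.002,0,0,0,0.007,0,1.0]]
20 end [0.6738 0.188  0.2129]
```

servo_tool --pt "0 0 0 0 0.003 -0.001 1" --pt "0.006 0 0 0 0.017 -0.005 1" --pt "0.01 0 0 0 0.026 -0.008 1" --pt "0.013 0 0 0 0.035 -0.01 1" --pt "0.016 0 0 0 0.043 -0.011 1" --pt "0.018 0 0 0 0.049 -0.012 1" --pt "0.02 0 0 0 0.054 -0.012 1" --pt "0.021 0 0 0 0.059 -0.012 1" --pt "0.022 0 0 0 0.061 -0.01 1" --pt "0.022 0 0 0 0.062 -0.009 1" --pt "0.023 0 0 0 0.063 -0.007 1" --pt "0.022 0 0 0 0.061 -0.006 1" --pt "0.021 0 0 0 0.06 -0.005 1" --pt "0.02 0 0 0 0.055 -0.002 1" --pt "0.018 0 0 0 0.051 -0.002 1" --pt "0.016 0 0 0 0.044 -0.001 1" --pt "0.013 0 0 0 0.036 0 1" --pt "0.01 0 0 0 0.028 0 1" --pt "0.006 0 0 0 0.017 0.001 1" --pt "0.002 0 0 0 0.007 0 1"

```text
time: 41.35
eef_pos: [0.6771, 0.1862, 0.2142]
tcp_rot: [[-0.343, 0.939, 0.003], [0.939, 0.343, 0.002], [0.001, 0.004, -1.0]]
ft_force: [-1.2, 2.0, 5.8]
gripper_width: 0.0092
grip_force: 12.0
```

Run:
```python
from h import *
log();o=get_obs();print(o['eef_pos'],o['tcp_rot'],o['gripper_width'],o['grip_force'],o['ft_force'])
```

```text
[0.67710158 0.1861687  0.21422373] [[-3.43490402e-01  9.39150986e-01  3.12553369e-03]
 [ 9.39156041e-01  3.43486587e-01  1.70175088e-03]
 [ 5.24622112e-04  3.51989894e-03 -9.99993668e-01]] 0.009210196572089317 12.013329416513443 [-1.23687076  1.98763353  5.80136619]
```

servo_tool --pt "0 0 0 0 0.008 0 1" --pt "0 0 0 0 0.008 0 1" --pt "0 0 0 0 0 0 1"

```text
time: 41.65
eef_pos: [0.6782, 0.1866, 0.2142]
tcp_rot: [[-0.343, 0.939, -0.001], [0.939, 0.343, 0.001], [0.002, -0.0, -1.0]]
ft_force: [-4.6, 0.4, 8.2]
gripper_width: 0.0099
grip_force: 12.0
```

servo_tool --pt "0 0 0 0 0.01 0 1" --pt "0 0 0 0 0.01 0 1" --pt "0 0 0 0 0 0 1" --pt "0 0 0 0 0 0 1"

```text
time: 42.05
eef_pos: [0.6782, 0.1866, 0.2141]
tcp_rot: [[-0.342, 0.939, -0.01], [0.94, 0.342, -0.0], [0.003, -0.009, -1.0]]
ft_force: [-15.5, -1.7, 13.6]
gripper_width: 0.0092
grip_force: 12.0
```

servo_tool --pt "0 0 0 0 -0.008 0 1" --pt "0 0 0 0 0 0 0" --pt "0 0 0 0 0 0 0" --pt "0 0 0 0 0 0 0" --pt "0 0 0 0 0 0 0" --pt "0 0 0 0 0 0 0" --pt "0 0 0 0 0 -0.1 0" --pt "0 0 0 0 0 -0.2 0" --pt "0 0 0 0 0 -0.25 0" --pt "0 0 0 0 -0.15 -0.15 0" --pt "0 0 0 0.1 -0.2 0 0" --pt "0 0 0 0.1 -0.2 0 0" --pt "0 0 0 0.2 -0.1 0 0" --pt "0 0 0 0.2 0 0 0" --pt "0 0 0 0.2 0 0 0" --pt "0 0 0 0 0 0 0"

```text
time: 43.65
eef_pos: [0.5005, 0.2991, 0.352]
tcp_rot: [[-0.352, 0.936, -0.002], [0.936, 0.352, 0.003], [0.004, -0.001, -1.0]]
ft_force: [0.3, 0.6, -0.2]
gripper_width: 0.0438
grip_force: 0.0
```

Run:
```python
from h import *
o=get_obs();print(o['time'],o['eef_pos'],o['ft_force'])
a0=cv2.imread('pics/top0.png').astype(int);a=capture('top')[:,:,::-1]
cv2.imwrite('pics/m.png',a)
d=np.abs(a.astype(int)-a0).max(2)
for n,(x0,y0,x1,y1) in dict(mortar=(345,120,390,165),shelf=(406,185,490,285),press=(65,232,165,300),case=(150,92,265,192)).items():
    s=d[y0:y1,x0:x1];ys,xs=np.where(s>40);print(n,len(ys),'of',s.size,[int(xs.min()+x0),int(xs.max()+x0),int(ys.min()+y0),int(ys.max()+y0)] if len(ys) else '')
green()
h=cv2.cvtColor(a,cv2.COLOR_BGR2HSV);m=cv2.inRange(h,(0,0,110),(180,45,255));m[:,:265]=0;m[:180]=0;m[285:]=0;m[:,400:]=0
N,_,st,c=cv2.connectedComponentsWithStats(m)
for i in range(1,N):
    if st[i,4]>200:
        pts=np.argwhere(_==i)[:,::-1].astype(np.float32);print(st[i].tolist(),cv2.minAreaRect(pts))
```

```text
43.65 [0.5004593  0.29910599 0.35202648] [ 0.33656776  0.55855118 -0.22056954]
mortar 0 of 2025 
shelf 0 of 8400 
press 4183 of 6800 [65, 164, 232, 299]
case 308 of 11500 [179, 255, 152, 181]
top []
side []
[279, 207, 58, 49, 2617] ((307.7541809082031, 230.6712646484375), (56.55330276489258, 46.35689163208008), 3.012787342071533)
```

Run:
```python
from h import *
a0=cv2.imread('pics/top0.png');a=cv2.imread('pics/m.png')
g0=cv2.cvtColor(a0,6);g=cv2.cvtColor(a,6)
for y in(-.075,-.03,0,.03,.075):
    u0=proj('top',HG+CX*.03+CY*y+[0,0,.19]);u1=proj('top',HG-CX*.05+CY*y+[0,0,.19])
    P=np.linspace(u0,u1,32).astype(np.float32)
    for G in(g0,g):print(y,cv2.remap(G,P[:,0].reshape(1,-1),P[:,1].reshape(1,-1),1).ravel().tolist())
```

```text
-0.075 [165, 164, 164, 164, 166, 145, 122, 203, 216, 202, 253, 255, 142, 137, 141, 141, 141, 141, 141, 142, 141, 141, 142, 144, 108, 104, 115, 120, 122, 127, 132, 132]
-0.075 [172, 171, 172, 171, 173, 151, 127, 209, 227, 253, 255, 148, 147, 148, 149, 149, 149, 148, 149, 149, 149, 148, 150, 151, 106, 108, 120, 126, 128, 133, 138, 138]
-0.03 [164, 163, 163, 164, 164, 171, 219, 221, 172, 125, 218, 243, 179, 138, 140, 142, 142, 141, 141, 142, 142, 141, 142, 140, 120, 114, 118, 111, 103, 114, 122, 132]
-0.03 [171, 171, 170, 169, 182, 227, 220, 148, 142, 227, 233, 166, 147, 149, 149, 148, 148, 149, 149, 149, 149, 148, 149, 148, 125, 119, 123, 116, 107, 118, 127, 136]
0 [164, 163, 162, 163, 162, 163, 205, 217, 177, 156, 219, 228, 149, 139, 142, 142, 142, 141, 142, 141, 142, 142, 142, 139, 113, 101, 124, 120, 115, 117, 117, 120]
0 [171, 170, 169, 169, 178, 220, 213, 153, 138, 214, 222, 155, 147, 149, 149, 149, 150, 148, 149, 149, 149, 149, 150, 146, 119, 106, 129, 125, 120, 123, 123, 124]
0.03 [162, 163, 163, 163, 162, 156, 188, 215, 181, 153, 226, 243, 143, 138, 141, 141, 141, 141, 142, 141, 141, 141, 142, 140, 121, 107, 120, 129, 127, 128, 118, 110]
0.03 [170, 170, 170, 168, 202, 230, 209, 156, 154, 243, 230, 127, 147, 149, 149, 149, 149, 148, 149, 149, 149, 148, 150, 148, 128, 111, 124, 133, 132, 133, 123, 115]
0.075 [161, 161, 161, 162, 163, 156, 110, 117, 139, 130, 238, 255, 158, 133, 141, 141, 141, 142, 142, 142, 141, 142, 144, 140, 106, 123, 121, 116, 117, 113, 111, 116]
0.075 [168, 168, 169, 170, 170, 162, 115, 121, 143, 246, 254, 155, 145, 148, 149, 148, 148, 148, 148, 149, 149, 149, 151, 150, 111, 129, 126, 120, 121, 117, 116, 122]
```

```bash
python3 -c "
from station import job_done
print(job_done())"
```

```text
the job is handed in; nothing more can be done
None
```

The job is handed in at about 44 s: the tray was emptied into the bin and set down flat on open table (on the trip back the arm stalled at two joint limits), the bin was pushed shut to its stop, and the mortar and shelf items look unmoved, but I couldn't count all four pieces individually in the bin (none showed anywhere else) and the arm hid the tortilla press in the last picture.

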